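# Sort the burner caps of a table-top gas hob and relight it

### The job

The table-top gas hob was left on with its burner cap off: push its knob in and turn it past the safety stop back to off. With it off, sort the loose burner caps by whether they slide right down over the burner's stem: those that do not go flat on the saucer, and of those that fit one stays fully seated on the burner and any others go flat in the wooden tray. Then push the knob in again, turn it past the stop to fully on and let it spring up; do not knock over or push about the shakers or the tea light.

Things in the scene. Friction and masses are not known exactly. Their poses are not given: they have to be found in the camera images.
- knob (a joint): Angle of the hob's knob, rad: 0 = off, 1.55 = end of its turn (fully on); starts on, between 1.25 and 1.5. Grows counter-clockwise seen from above. Friction holds it anywhere (0.03 N m). Unless it is pushed in, a fixed steel stop blocks a lug on the knob, so that it cannot pass the range 0.3 to 1.0 from either side.
- knob_press (a joint): How far the knob is pushed in (straight down), m: 0 = up, 0.010 = fully in. It must be 8 mm or more in to pass under the stop. Spring: 4 N to start, 8.6 N fully in; springs up when let go outside the stop.
- knob_grip (a point): On the knob's vertical axis, 40 mm above the hob's deck with the knob up (sinks with it): near the middle of the upright black grip bar, 46 mm long, 12 mm thick, rising from 20 to 52 mm above the deck over a 48 mm disc. Bar lies along this point's x axis, which turns with the knob (parallel to the hob's x at 0), pointer end at -x. The steel stop, 28 to 40 mm from the axis, is 20 mm above the deck.
- hob: Steel table-top gas hob, 220 mm (its x) by 300 mm (its y) by 55 mm high (deck), fixed; origin under its centre on the worktop, x away from the robot. Knob axis on the deck at x = -65 mm, y = 0; burner at x = +45 mm, y = 0. Nothing else stands up on it by more than 7 mm.
- burner_seat (a point): Centre of the burner's flat top, 67 mm above the worktop: aluminium disc 68 mm across, 12 mm high, with a brass stem 20 mm thick rising 15 mm above this point (top 4.5 mm tapers to 14 mm). A cap that fits slides over the stem until its underside lies on the disc (cap centre 12 mm above this point); one that does not stands on the stem's top, 15 mm higher.
- tray: Shallow wooden tray for the fitting caps left over, 120 mm (x) by 170 mm (y) outside, fixed, in front of the hob to the right; walls 6 mm thick, 16 mm high, floor 6 mm thick. Origin under its centre at worktop height. Room for two caps side by side along y; one or two caps fit the burner, never more.
- saucer: Round dark stoneware saucer for the caps that do not fit, 245 mm across, fixed, at the right; inside nearly flat out to 60 mm from its middle, about 8 to 10 mm above the worktop there, its rim 20 mm high. Room for three caps. Origin under its centre at worktop height.
- cap_a_center (a point): Burner cap: dark steel disc, 54 mm across, 24 mm tall, 0.1 to 0.16 kg, closed flat top, round bore 18 mm deep in its underside; stands bore-down left of the hob. Caps look alike from above: some have a 24 mm bore and fit the burner, others a 10 mm bore and do not; only trying tells which. May be absent. Point: the cap's centre, 12 mm above its underside; z up out of its top.
- cap_b_center (a point): Another burner cap, as cap_a_center.
- cap_c_center (a point): Another burner cap, as cap_a_center.
- cap_d_center (a point): Another burner cap, as cap_a_center.
- cap_e_center (a point): Another burner cap, as cap_a_center.
- salt_shaker: Shaker 44 mm across, 90 mm tall, bystander; origin under it.
- pepper_shaker: Shaker 44 mm across, 90 mm tall, bystander; origin under it.
- tea_light: Tea light 38 mm across, 15 mm high, bystander among the caps; origin under it.
Mind the look-alikes: they are no part of the job. Leave any blue or green look-alike of the part that bears cap_e_center alone.

How it is judged:
On the way, in this order (a step that is already met when the one before it is completed fails the run):
1. the knob is turned back to off and is up (value of joint knob below 0.25 rad and value of joint knob_press below 0.003 m), for 0.2 s.
2. with the knob off, every cap is sorted: one fitting cap seated on the burner, other fitting ones in the tray, the rest on the saucer (value of joint knob below 0.25 rad and ((horizontal distance between cap_a_center and burner_seat below 0.006 m and z of cap_a_center in the frame of burner_seat between 0.008 and 0.016 m and angle between cap_a_center's own z axis and vertical below 0.12 rad) or (horizontal distance between cap_c_center and burner_seat below 0.006 m and z of cap_c_center in the frame of burner_seat between 0.008 and 0.016 m and angle between cap_c_center's own z axis and vertical below 0.12 rad)) and ((horizontal distance between cap_a_center and burner_seat below 0.006 m and z of cap_a_center in the frame of burner_seat between 0.008 and 0.016 m and angle between cap_a_center's own z axis and vertical below 0.12 rad) or (x of cap_a_center in the frame of tray between -0.045 and 0.045 m and y of cap_a_center in the frame of tray between -0.07 and 0.07 m and height (world z) of cap_a_center between 0.012 and 0.023 m and angle between cap_a_center's own z axis and vertical below 0.12 rad)) and ((horizontal distance between cap_c_center and burner_seat below 0.006 m and z of cap_c_center in the frame of burner_seat between 0.008 and 0.016 m and angle between cap_c_center's own z axis and vertical below 0.12 rad) or (x of cap_c_center in the frame of tray between -0.045 and 0.045 m and y of cap_c_center in the frame of tray between -0.07 and 0.07 m and height (world z) of cap_c_center between 0.012 and 0.023 m and angle between cap_c_center's own z axis and vertical below 0.12 rad)) and horizontal distance between each of cap_b_center, cap_d_center, cap_e_center and saucer below 0.095 m and height (world z) of cap_b_center between 0.013 and 0.036 m and angle between each of cap_b_center, cap_d_center, cap_e_center's own z axis and vertical below 0.3 rad and height (world z) of cap_d_center between 0.013 and 0.036 m and height (world z) of cap_e_center between 0.013 and 0.036 m and linear speed of each of cap_a, cap_c, cap_b, cap_d, cap_e below 0.03 m/s), for 0.2 s.
3. the knob is turned on again (value of joint knob above 1.2 rad), for 0.2 s.
At the end, for the whole second after the job is handed in: Knob on (beyond 1.2 rad) and up (in by less than 3 mm); one fitting cap seated on the burner (within 6 mm of centre, 4 mm of full depth, level); other fitting caps flat in the tray; caps that do not fit on the saucer (centre within 95 mm of its middle); all at rest (value of joint knob above 1.2 rad and value of joint knob_press below 0.003 m and ((horizontal distance between cap_a_center and burner_seat below 0.006 m and z of cap_a_center in the frame of burner_seat between 0.008 and 0.016 m and angle between cap_a_center's own z axis and vertical below 0.12 rad) or (horizontal distance between cap_c_center and burner_seat below 0.006 m and z of cap_c_center in the frame of burner_seat between 0.008 and 0.016 m and angle between cap_c_center's own z axis and vertical below 0.12 rad)) and ((horizontal distance between cap_a_center and burner_seat below 0.006 m and z of cap_a_center in the frame of burner_seat between 0.008 and 0.016 m and angle between cap_a_center's own z axis and vertical below 0.12 rad) or (x of cap_a_center in the frame of tray between -0.045 and 0.045 m and y of cap_a_center in the frame of tray between -0.07 and 0.07 m and height (world z) of cap_a_center between 0.012 and 0.023 m and angle between cap_a_center's own z axis and vertical below 0.12 rad)) and ((horizontal distance between cap_c_center and burner_seat below 0.006 m and z of cap_c_center in the frame of burner_seat between 0.008 and 0.016 m and angle between cap_c_center's own z axis and vertical below 0.12 rad) or (x of cap_c_center in the frame of tray between -0.045 and 0.045 m and y of cap_c_center in the frame of tray between -0.07 and 0.07 m and height (world z) of cap_c_center between 0.012 and 0.023 m and angle between cap_c_center's own z axis and vertical below 0.12 rad)) and horizontal distance between each of cap_b_center, cap_d_center, cap_e_center and saucer below 0.095 m and height (world z) of cap_b_center between 0.013 and 0.036 m and angle between each of cap_b_center, cap_d_center, cap_e_center's own z axis and vertical below 0.3 rad and height (world z) of cap_d_center between 0.013 and 0.036 m and height (world z) of cap_e_center between 0.013 and 0.036 m and linear speed of each of cap_a, cap_c, cap_b, cap_d, cap_e below 0.03 m/s); the robot touches nothing.
It fails at once if the knob is forced through its stop without being pushed in (value of joint knob between 0.45 and 0.85 rad and value of joint knob_press below 0.005 m).
It fails at once if a shaker is knocked over (angle between any of salt_shaker, pepper_shaker's own z axis and vertical above 0.6 rad).
It fails at once if a shaker or the tea light is pushed more than 6 cm away (distance of any of salt_shaker, pepper_shaker, tea_light from where it was at the start of the episode above 0.06 m).
Of cap_c, cap_d, cap_e only 2 to 3 are there at a start; the rules pass over those that are not, and their reading is None.
At some moment in a run one of cap_a, cap_b, cap_c, cap_d, cap_e may be knocked a few centimetres aside while the robot is not near it.
Once in a run the grip may slacken for a moment while it holds something.
It also fails if it takes over 210 s, if anything falls off the work surface, if the arm or the gripper's body presses on something with over 40 N, if the wrist force passes 120 N, or if a joint passes its speed limit or range.

### The arm

A 6-joint arm with a two-finger parallel gripper is mounted at the origin on the work surface; the furniture and walls round the work are solid. World frame = base frame: x ahead of the robot, y to its left, z up, the work surface at z = 0. Lengths are in m, angles in rad, forces in N, time in s.
With the tool pointing down it reaches from about 0.375 to 0.975 m from the base axis. Payload 3.8 kg.
Tool frame: the origin (TCP) lies between the finger pads; the fingertips stand 22 mm ahead of it and the grasp point (between the pads) lies 3 mm ahead of it; z points along the fingers, y is the direction in which the jaws open and shut (so a half turn about z gives the same grasp; the last joint's range is limited). The gripper opens to 85 mm and grips with 20 to 120 N. Pads are 22 mm wide; open, the fingers measure 114 mm over their backs; the gripper's body (76 mm by 85 mm) begins 54 mm behind the grasp point. The pads swing forward as they close: fully open they stand 13 mm farther back than shut.
Start: joints at [1.31, 0.264, 1.604, -0, 1.274, -0.037], TCP at [0.15, 0.658, 0.253] pointing down, gripper open.
Joint ranges: [-2.63, 2.63], [-0.94, 2.18], [0.31, 2.57], [-1.31, 4.45], [0, 2.66], [-2.55, 2.55]. Speed limits (rad/s): [2.57, 2.57, 3.14, 3.14, 3.14, 3.14].

### API

Orientations are given as a rotation vector (axis times angle).
In Python, from workcell import * gives the robot as it stands.
- The arm moves only by the tool step_arm, never from a script. Its argument "motion" is a list that holds one entry, the list of rows, each a list of 7 numbers: the finger opening in m, from 0 to 0.0854, then the shift along the world's x, y, z in m, then the turn, a rotation vector about the world's x, y, z in degrees. A call has exactly 8 rows; each row is the pose to reach, as a shift and turn from the pose measured when the call began; what a row does not reach only later rows make up. A row lasts 1/8 s, in which the tool goes at most 62.5 mm and 10.7 degrees, less where a joint would pass 70% of its speed; a pose out of reach is approached as far as the arm can. A call with a gripper value outside its range is refused whole. The fingers move at their own pace and stop on an object; "newtons" is the grip in N (left out, the last holds). Time passes only in rows, so rows that repeat a pose let the fingers close, or fill a call up. It gives the time, the measured TCP pose, the force and the opening at its end, in the units of the state.
- read_state(): the state, without advancing time (a new reading comes with each control period).
- read_camera(name): name is "scene" or "side" or "wrist"; returns (picture, depth): 400x640x3 uint8, blue, green, red; 400x640 float32, m along the optical axis (not along the pixel's ray), 0 where there is no reading.
- get_calibration(name): a dict with "K" (3x3 intrinsics, pixels), "world_from_camera" (4x4, takes a point from camera to world coordinates). Camera axes: x right, y down, z forward; pixel columns grow to the right and rows downward; lengths in m; the calibration is good to about 2 mm. A picture is of the moment at which its call begins: read the wrist's pose just before it. get_calibration takes no time and is no camera call; for the wrist camera it gives the pose at the moment of the call.
- finish_job(): hands the job in, once; it reports no verdict.
Trained networks look in the newest picture that a camera, given by its name, has taken for a name from the list of things; names that differ only in an ending like _2 or _b are one class to them, and where a whole thing is asked for, a point or a joint stands for the part that bears it (a point fixed in the world has none). Each returns a list of dicts, best first, with "score" (0 to 1); they miss things now and then, are a little off and sometimes report something else, mostly with a low value. They report only what shows in the picture. A call takes as long as a camera call. They do not tell look-alikes from the thing itself.
- spot_in(camera, thing): "xyz" ([x, y, z] in m, in the coordinates of the camera as it stood for that picture, good to about 4 mm: the middle of the surface that is visible of it).
- regions_of(camera, thing): "region" (400x640 bool, what is visible of it).
The state is a dict: "time": time; "q": joint angles; "joint_vel": joint speeds; "joint_torque": joint torques, N m; "tool_pos": TCP position; "tcp_rot": TCP orientation; "wrist_force": force on the tool from outside, world axes, zero at the start; "torque": the same for the moment, N m; "width": opening from 0.0 (shut) to 1.0 (fully open).
Only numpy, scipy, OpenCV 4.12 (cv2) and the standard library are available. Lean on these libraries where they do the work, as an engineer would, in place of code of your own. Each camera call takes 0.05 s, during which the arm holds its last target. There are 200 camera calls.

## Working session

There is one attempt and no reset: what is moved stays moved. The work goes in short steps, Python scripts to look and compute and a tool call to move; the robot and the scene stay as the last step left them, time stands still between calls to the robot, and variables do not carry over. Pictures are saved under pics/ and viewed, on a budget of 14 in all, crops included, one or two more only if the job needs it, and the job is handed in when it is done.

Besides the shell and the picture viewer there is one more tool, called after "Emit:" in YAML: its name, and indented under it one key for each argument. step_arm: Moves the arm, as the interface text tells. Its arguments: {"type":"object","properties":{"motion":{"type":"array"},"newtons":{"type":"number"}},"required":["motion"]}

```bash
mkdir -p pics
cat > h.py <<'E'
from workcell import *
import numpy as np, cv2
def cam(n,save=None):
    T=np.array(get_calibration(n)["world_from_camera"]);K=np.array(get_calibration(n)["K"])
    im,d=read_camera(n)
    if save: cv2.imwrite("pics/"+save,im)
    return im,d,K,T
def w(T,p): return (T@np.r_[p,1])[:3]
def pix(K,T,p):
    c=np.linalg.inv(T)@np.r_[p,1]; u=K@c[:3]; return (u[:2]/u[2]).round().astype(int)
def spots(n,thing,K,T,k=8):
    for s in spot_in(n,thing)[:k]:
        p=w(T,np.array(s["xyz"])); print(n,thing,round(s["score"],2),p.round(3),pix(K,T,p))
def cloud(d,K,T):
    v,u=np.mgrid[:d.shape[0],:d.shape[1]]
    c=np.stack([(u-K[0,2])/K[0,0]*d,(v-K[1,2])/K[1,1]*d,d],-1)
    P=c@T[:3,:3].T+T[:3,3]; P[d<=0]=np.nan; return P
E
python3 - <<'E'
from h import *
s=read_state(); print(s)
for n in("scene","side"):
    im,d,K,T=cam(n,n+"0.png")
    print(n,T.round(3).tolist())
    for t in("cap_a_center","hob","knob_grip","burner_seat","tray","saucer","salt_shaker","pepper_shaker","tea_light"): spots(n,t,K,T)
E
```

```text
{'time': 0.0, 'q': array([ 1.31007988e+00,  2.64757231e-01,  1.60537671e+00, -4.59574048e-05,
        1.27370851e+00, -3.68998319e-02]), 'joint_vel': array([-0.00029174, -0.00127339,  0.00038778, -0.00057511,  0.00039286,
       -0.00030566]), 'joint_torque': array([-3.34510187e-04, -5.15104294e+01, -3.67302489e+01,  1.60737563e-04,
        1.29548932e-02,  6.53763550e-07]), 'tool_pos': array([0.14965664, 0.65749654, 0.25195777]), 'tcp_rot': array([-0.35078327, -3.12165349,  0.00350482]), 'wrist_force': array([0.08625064, 0.6684622 , 0.29333036]), 'torque': array([-0.00820255,  0.04087119,  0.01907474]), 'width': 0.9962907908616963}
scene [[0.887, -0.263, 0.38, -0.099], [-0.462, -0.51, 0.726, -1.176], [0.002, -0.819, -0.574, 1.057], [0.0, 0.0, 0.0, 1.0]]
scene hob 0.97 [ 0.608 -0.035  0.055] [344 211]
scene hob 0.45 [0.533 0.392 0.019] [278 169]
scene hob 0.22 [0.72  0.333 0.048] [324 159]
scene knob_grip 0.28 [0.726 0.337 0.047] [324 158]
scene burner_seat 0.67 [ 0.607 -0.031  0.056] [344 210]
scene tray 0.87 [ 0.384 -0.241  0.004] [315 279]
scene saucer 0.64 [ 0.591 -0.369  0.01 ] 
[... 247 characters left out ...]
6, -0.65, 0.878], [0.0, 0.0, 0.0, 1.0]]
side cap_a_center 0.67 [0.625 0.32  0.025] [274 294]
side hob 0.97 [0.628 0.052 0.057] [277 218]
side knob_grip 0.48 [0.559 0.022 0.077] [298 207]
side burner_seat 0.77 [0.628 0.053 0.049] [277 221]
side burner_seat 0.48 [0.557 0.025 0.08 ] [299 207]
side burner_seat 0.33 [0.421 0.275 0.024] [347 278]
side tray 0.79 [ 0.394 -0.237  0.011] [341 175]
side saucer 0.94 [ 0.595 -0.373  0.011] [291 157]
side salt_shaker 0.26 [0.626 0.32  0.024] [274 294]
side pepper_shaker 0.67 [0.561 0.024 0.079] [298 207]
side pepper_shaker 0.59 [0.728 0.365 0.051] [233 303]
side tea_light 0.69 [0.469 0.334 0.008] [331 300]
side tea_light 0.65 [0.562 0.025 0.08 ] [297 207]
```

Run:
```python
import cv2
a=cv2.imread("pics/scene0.png")[110:310,180:480];b=cv2.imread("pics/side0.png")[130:370,180:440]
cv2.imwrite("pics/s0.png",cv2.resize(a,(780,520),interpolation=3));cv2.imwrite("pics/d0.png",cv2.resize(b,(650,600),interpolation=3))
```

```text
(no output)
```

View pics/s0.png

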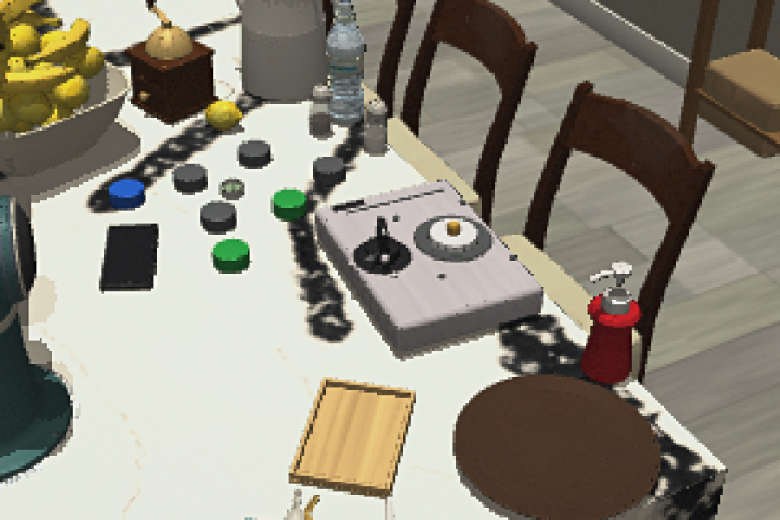

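View pics/d0.png

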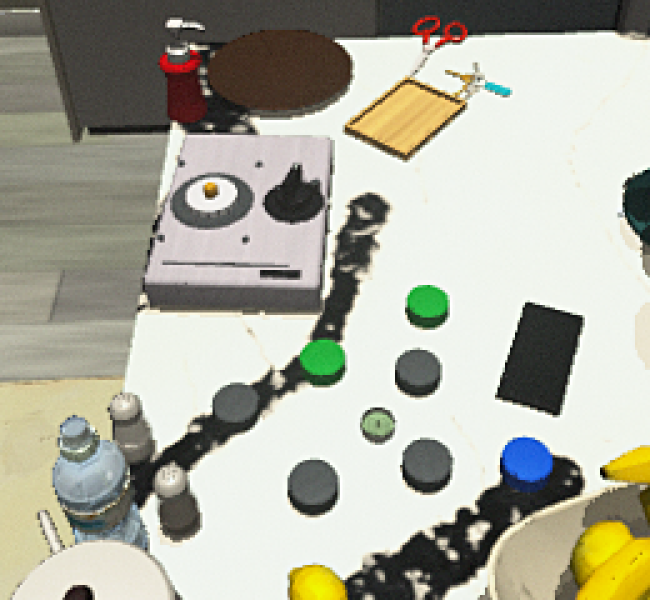

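The four dark-grey caps sit in the side crop at (236,404), (417,372), (427,465) and (313,487). The green discs (427,306) and (322,362) and the blue one (527,463) are look-alikes. The knob bar is at (296,185), the burner at (211,190) and the tea light at (377,424).

Run:
```python
from h import *
for n in("side","scene"):
    im,d,K,T=cam(n); P=cloud(d,K,T); x,y,z=P[...,0],P[...,1],P[...,2]
    hsv=cv2.cvtColor(im,cv2.COLOR_BGR2HSV)
    m=((z>.018)&(z<.032)&(y>.12)&(y<.6)&(x>.25)&(x<.8)).astype(np.uint8)
    N,L,S,C=cv2.connectedComponentsWithStats(m,connectivity=4)
    for i in range(1,N):
        if S[i,4]<60: continue
        q=P[L==i]; q=q[q[:,2]>np.median(q[:,2])-.003]
        print(n,"disc",C[i].round(),S[i,4],((q.max(0)+q.min(0))/2).round(4),(q.max(0)-q.min(0)).round(3),"hsv",np.median(hsv[L==i],0))
    m=((z>.05)&(z<.06)&(abs(y)<.25)&(x>.4)).astype(np.uint8)
    q=P[m>0][:,:2].astype(np.float32); q=q[np.linalg.norm(q-np.median(q,0),axis=1)<.2]
    print(n,"deck",cv2.minAreaRect(q), np.median(P[m>0][:,2]))
    b=(z>.085)&(z<.115)&(abs(y)<.1)&(x>.4)&(x<.8)
    q=P[b][:,:2].astype(np.float32); print("bar",len(q),cv2.minAreaRect(q), q.mean(0), np.unique(P[b][:,2].round(2),return_counts=True))
    o=(hsv[...,0]>8)&(hsv[...,0]<28)&(hsv[...,1]>110)&(z>.06)&(z<.09)&(abs(y)<.15)&(x>.5)
    print("stem",o.sum(),P[o].mean(0).round(4),P[o].max(0).round(3),P[o].min(0).round(3))
    mm=(z>.02)&(y>.25)&(x>.6)&(x<.8)&(z>.08)&(z<.1)
    if mm.any(): print("shakers",np.unique(P[mm].round(2)[:,:2],axis=0,return_counts=True))
```

```text
side disc [351. 251.] 188 [0.3975 0.1662 0.0242] [0.05  0.053 0.007] hsv [ 65. 198. 179.]
side disc [273. 249.] 206 [0.6365 0.1564 0.0271] [0.214 0.019 0.01 ] hsv [20. 13. 80.]
side disc [309. 273.] 221 [0.5292 0.2491 0.0246] [0.05  0.053 0.009] hsv [ 65. 199. 180.]
side disc [347. 277.] 233 [0.4189 0.2677 0.0238] [0.052 0.051 0.007] hsv [72. 15. 96.]
side disc [274. 291.] 253 [0.6262 0.3086 0.0239] [0.051 0.053 0.007] hsv [70. 13. 95.]
side disc [351. 314.] 297 [0.4203 0.3888 0.0244] [0.051 0.055 0.008] hsv [73. 13. 95.]
side disc [391. 314.] 298 [0.3153 0.3902 0.0253] [0.052 0.051 0.009] hsv [110. 216. 225.]
side disc [305. 323.] 314 [0.5403 0.4093 0.0248] [0.052 0.051 0.009] hsv [73. 15. 97.]
side deck ((0.624761700630188, 0.010377898812294006), (0.30199193954467773, 0.22232891619205475), 85.75028991699219) 0.05371504325366061
bar 68 ((0.5634812116622925, 0.01540298480540514), (0.04593493416905403, 0.012554655782878399), 67.0162353515625) [0.56328577 0.01878237] (array([0.09, 0.1 , 0.11]), array([19, 30, 19]))
stem 26 [0.6724 0.0087 0.0773] [0.68  0.017 0.083] [ 0.665 -0.003  0.06
[... 4560 characters left out ...]

       [0.76, 2.94],
       [0.76, 2.95],
       [0.76, 2.97],
       [0.77, 2.94],
       [0.77, 2.96],
       [0.78, 2.88],
       [0.78, 2.93],
       [0.78, 2.95],
       [0.78, 2.96],
       [0.79, 2.91],
       [0.79, 2.93],
       [0.79, 2.95],
       [0.79, 2.98]]), array([1, 2, 2, 7, 4, 2, 6, 2, 1, 2, 1, 1, 5, 6, 2, 1, 1, 2, 4, 6, 1, 5,
       2, 2, 1, 1, 1, 2, 3, 1, 9, 3, 1, 1, 1, 1, 1, 2, 4, 2, 3, 6, 1, 1,
       6, 4, 2, 1, 2, 1, 1, 2, 8, 2, 2, 1, 1, 1, 2, 3, 2, 1, 1, 1, 3, 5,
       3, 1, 5, 4, 2, 3, 2, 4, 2, 1, 6, 1, 3, 4, 1, 1, 1, 1, 2, 3, 3, 8,
       4, 2, 1, 1, 4, 1, 1, 2, 2, 6, 1, 1, 1, 1, 1, 1, 2, 1, 2, 1, 1, 1,
       1, 2, 1, 1, 1, 1, 1, 1, 1, 1, 1, 1, 1, 2, 1, 1, 1]))
```

Emit:
step_arm:
  motion:
    - [[0.085, 0.05, -0.08, 0, 0, 0, -10], [0.085, 0.1, -0.16, 0, 0, 0, -20], [0.085, 0.15, -0.24, 0, 0, 0, -30], [0.085, 0.2, -0.32, 0, 0, 0, -40], [0.085, 0.25, -0.4, 0, 0, 0, -50], [0.085, 0.3, -0.48, 0, 0, 0, -60], [0.085, 0.35, -0.56, 0, 0, 0, -70], [0.085, 0.38, -0.61, 0, 0, 0, -80]]

```text
time: 2.1
tool_pos: [0.4155, 0.2323, 0.2538]
tcp_rot: [2.281, 2.159, 0.002]
wrist_force: [1.1, 0.9, 0.7]
width: 0.996
```

```bash
cat >> h.py <<'E'
from scipy.spatial.transform import Rotation as Ro
def st():
    s=read_state(); R=Ro.from_rotvec(s["tcp_rot"]).as_matrix()
    print("t",round(s["time"],2),"pos",s["tool_pos"].round(4),"yaw_y",np.degrees(np.arctan2(R[1,1],R[0,1])).round(1),"z",R[:,2].round(3),"q6",s["q"][5].round(2),"F",s["wrist_force"].round(1),"w",round(s["width"],3)); return s,R
E
python3 - <<'E'
from h import *
s,R=st()
im,d,K,T=cam("wrist","w1.png")
Tt=np.eye(4);Tt[:3,:3]=R;Tt[:3,3]=s["tool_pos"];print((np.linalg.inv(Tt)@T).round(3))
for t in("hob","knob_grip","burner_seat"): spots("wrist",t,K,T)
E
```

```text
t 2.1 pos [0.4155 0.2323 0.2538] yaw_y -3.1 z [ 0.001  0.001 -1.   ] q6 0.51 F [1.1 0.9 0.7] w 0.996
[[ 0.    -0.955 -0.296  0.075]
 [ 1.     0.     0.001 -0.   ]
 [-0.    -0.296  0.955 -0.121]
 [ 0.     0.     0.     1.   ]]
wrist hob 0.59 [0.639 0.11  0.058] [495 264]
wrist burner_seat 0.89 [0.642 0.109 0.056] [496 263]
```

View pics/w1.png

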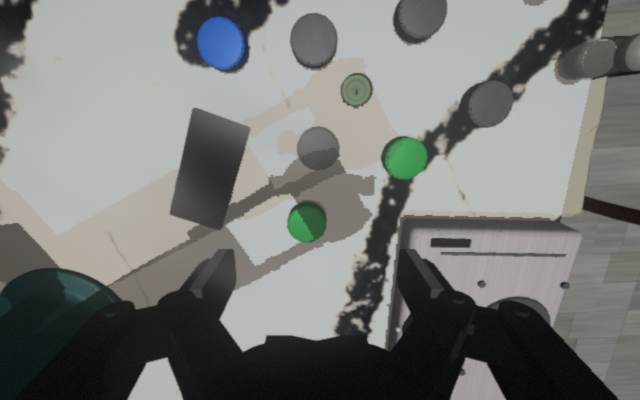

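The picture shows four grey caps at (314,40), (421,15), (490,103) and (318,148), the green and blue look-alikes, and the hob at lower right. I'll continue to above the knob.

Emit:
step_arm:
  motion:
    - [[0.085, 0.035, -0.055, 0, 0, 0, -5], [0.085, 0.07, -0.11, 0, 0, 0, -10], [0.085, 0.105, -0.165, 0, 0, 0, -15], [0.085, 0.143, -0.22, 0, 0, 0, -18], [0.085, 0.143, -0.22, 0, 0, 0, -18], [0.085, 0.143, -0.22, 0, 0, 0, -18], [0.085, 0.143, -0.22, 0, 0, 0, -18], [0.085, 0.143, -0.22, 0, 0, 0, -18]]

```text
time: 3.3
tool_pos: [0.5574, 0.0148, 0.2535]
tcp_rot: [-2.586, -1.783, -0.001]
wrist_force: [-1.1, -0.3, -0.4]
width: 0.998
```

Run:
```python
from h import *
s,R=st()
im,d,K,T=cam("wrist","w2.png");P=cloud(d,K,T); x,y,z=P[...,0],P[...,1],P[...,2]
b=(z>.09)&(z<.118)&(np.hypot(x-.558,y-.012)<.05)
q=P[b].astype(np.float32); print("bar",len(q),cv2.minAreaRect(q[:,:2]),np.percentile(q[:,2],[5,50,95]))
t=q[q[:,2]>.103]; print("top",len(t),cv2.minAreaRect(t[:,:2]))
dk=(z>.049)&(z<.062)&(abs(x-.62)<.2)&(abs(y)<.2); print("deck z",np.median(z[dk]))
hsv=cv2.cvtColor(im,cv2.COLOR_BGR2HSV)
o=(hsv[...,0]>8)&(hsv[...,0]<28)&(hsv[...,1]>110)&(z>.06)&(z<.1)&(np.hypot(x-.668,y)<.05)
print("stem",o.sum(),(P[o].max(0)/2+P[o].min(0)/2).round(4),P[o].mean(0).round(4))
```

```text
t 3.3 pos [0.5574 0.0148 0.2535] yaw_y -20.8 z [ 0.     0.001 -1.   ] q6 0.34 F [-1.1 -0.3 -0.4] w 0.998Traceback (most recent call last):
  File "<stdin>", line 5, in <module>
cv2.error: OpenCV(4.12.0) /io/opencv/modules/imgproc/src/convhull.cpp:143: error: (-215:Assertion failed) total >= 0 && (depth == CV_32F || depth == CV_32S) in function 'convexHull'
```

View pics/w2.png

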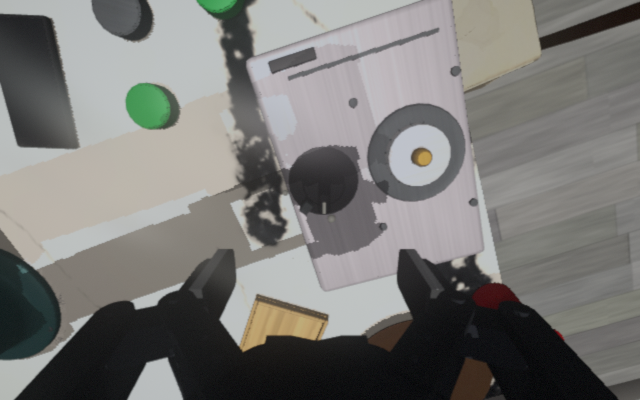

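The knob disc is at (324,180) with its bar roughly vertical in the picture and the pointer tick at (324,207). The burner stem is at (421,157).

```bash
cat >> h.py <<'E'
def ray(K,T,u,v,z):
    r=T[:3,:3]@np.linalg.inv(K)@np.array([u,v,1.]); return T[:3,3]+r*(z-T[2,3])/r[2]
E
python3 - <<'E'
from h import *
im,d,K,T=cam("wrist"); P=cloud(d,K,T)
print("valid",(d>0).mean(), np.percentile(d[d>0],[0,5,50]), d[150:215:8,324].round(3), P[150:215:8,324,2].round(3))
print("disc",ray(K,T,324,181,.07),"stem",ray(K,T,421,157,.082),"plate",ray(K,T,417,153,.064),"tick",ray(K,T,324,207,.107))
c=im[130:230,270:380].astype(float); c=np.clip(c*2.5,0,255).astype(np.uint8)
cv2.imwrite("pics/k.png",cv2.resize(c,None,fx=5,fy=5,interpolation=3))
E
```

```text
valid 0.9960390625 [0.0555523  0.07176234 0.35905778] [0.315 0.318 0.294 0.272 0.273 0.276 0.279 0.28  0.338] [0.057 0.057 0.083 0.107 0.109 0.108 0.108 0.109 0.058]
disc [0.56651014 0.01365923 0.07      ] stem [0.67140687 0.00448463 0.082     ] plate [0.67375169 0.0054502  0.064     ] tick [ 0.55921455 -0.00306566  0.107     ]
```

View pics/k.png

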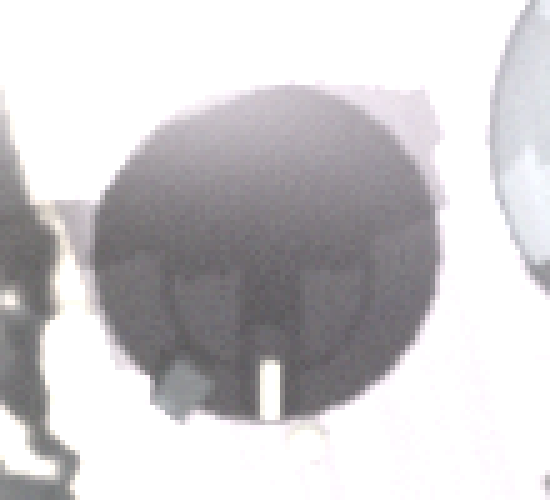

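Run:
```python
from h import *
s,R=st()
im,d,K,T=cam("wrist"); P=cloud(d,K,T)[:235]; x,y,z=P[...,0],P[...,1],P[...,2]
b=(z>.09)&(z<.12)&(np.hypot(x-.56,y-.012)<.05)
q=P[b].astype(np.float32); print(len(q))
if len(q):
    print(cv2.minAreaRect(np.ascontiguousarray(q[:,:2])))
    t=q[q[:,2]>.104]; print("top",len(t),cv2.minAreaRect(np.ascontiguousarray(t[:,:2])))
dk=(z>.045)&(z<.066)&(np.abs(x-.62)<.15)&(np.abs(y)<.15)
q=np.ascontiguousarray(P[dk][:,:2].astype(np.float32)); print("deck",np.median(z[dk]),cv2.minAreaRect(q))
r=(z>.061)&(z<.072)&(np.hypot(x-.668,y-.005)<.045); q=P[r]; print("plate",(q.max(0)+q.min(0))/2,q.max(0)-q.min(0))
r=(z>.075)&(z<.09)&(np.hypot(x-.668,y-.005)<.02); q=P[r]; print("stem",(q.max(0)+q.min(0))/2,q.max(0)-q.min(0))
```

```text
t 3.4 pos [0.5577 0.0143 0.2537] yaw_y -20.9 z [ 0.     0.001 -1.   ] q6 0.34 F [ 0.2  0.4 -0.1] w 0.995
550
((0.5648654103279114, 0.011298410594463348), (0.0451459065079689, 0.011984295211732388), 67.01492309570312)
top 510 ((0.5648442506790161, 0.011156747117638588), (0.044864051043987274, 0.011836744844913483), 67.12818908691406)
deck 0.055979154518632224 ((0.6272064447402954, 0.01973654329776764), (0.27251139283180237, 0.22313255071640015), 85.69124603271484)
plate [0.6742865  0.00249615 0.06649205] [0.07180606 0.07213373 0.0109318 ]
stem [0.67386845 0.00261955 0.0797191 ] [0.01883658 0.01972347 0.00894245]
```

Emit:
step_arm:
  motion:
    - [[0.06, 0.007, -0.003, 0, 0, 0, -2], [0.06, 0.007, -0.003, -0.04, 0, 0, -2], [0.06, 0.007, -0.003, -0.08, 0, 0, -2], [0.06, 0.007, -0.003, -0.115, 0, 0, -2], [0.06, 0.007, -0.003, -0.14, 0, 0, -2], [0.06, 0.007, -0.003, -0.152, 0, 0, -2], [0.06, 0.007, -0.003, -0.152, 0, 0, -2], [0.06, 0.007, -0.003, -0.152, 0, 0, -2]]
  newtons: 40

```text
time: 4.45
tool_pos: [0.566, 0.011, 0.103]
tcp_rot: [2.617, 1.736, 0.004]
wrist_force: [0.2, -0.3, -0.2]
width: 0.703
```

Emit:
step_arm:
  motion:
    - [[0.0, 0, 0, 0, 0, 0, 0], [0.0, 0, 0, 0, 0, 0, 0], [0.0, 0, 0, 0, 0, 0, 0], [0.0, 0, 0, 0, 0, 0, 0], [0.0, 0, 0, 0, 0, 0, 0], [0.0, 0, 0, 0, 0, 0, 0], [0.0, 0, 0, 0, 0, 0, 0], [0.0, 0, 0, 0, 0, 0, 0]]
  newtons: 40

```text
time: 5.45
tool_pos: [0.5652, 0.0116, 0.103]
tcp_rot: [-2.618, -1.736, -0.003]
wrist_force: [-3.6, 3.0, 2.7]
width: 0.133
```

Emit:
step_arm:
  motion:
    - [[0.0, 0, 0, -0.003, 0, 0, 0], [0.0, 0, 0, -0.006, 0, 0, 0], [0.0, 0, 0, -0.009, 0, 0, 0], [0.0, 0, 0, -0.011, 0, 0, 0], [0.0, 0, 0, -0.011, 0, 0, 0], [0.0, 0, 0, -0.011, 0, 0, 0], [0.0, 0, 0, -0.011, 0, 0, 0], [0.0, 0, 0, -0.011, 0, 0, 0]]

```text
time: 6.45
tool_pos: [0.5654, 0.0116, 0.094]
tcp_rot: [-2.618, -1.736, -0.003]
wrist_force: [-8.4, 1.6, 15.1]
width: 0.128
```

Emit:
step_arm:
  motion:
    - [[0.0, 0, 0, -0.002, 0, 0, -9], [0.0, 0, 0, -0.002, 0, 0, -18], [0.0, 0, 0, -0.002, 0, 0, -27], [0.0, 0, 0, -0.002, 0, 0, -36], [0.0, 0, 0, -0.002, 0, 0, -45], [0.0, 0, 0, -0.002, 0, 0, -54], [0.0, 0, 0, -0.002, 0, 0, -63], [0.0, 0, 0, -0.002, 0, 0, -69]]

```text
time: 7.45
tool_pos: [0.5655, 0.011, 0.094]
tcp_rot: [3.139, -0.058, 0.003]
wrist_force: [-7.8, 0.1, 15.6]
width: 0.133
```

Run:
```python
from h import *
st()
```

```text
t 7.45 pos [0.5655 0.011  0.094 ] yaw_y -92.1 z [ 0.002 -0.002 -1.   ] q6 1.59 F [-7.8  0.1 15.6] w 0.133
```

Emit:
step_arm:
  motion:
    - [[0.0, 0, 0, 0.003, 0, 0, 0], [0.0, 0, 0, 0.006, 0, 0, 0], [0.0, 0, 0, 0.009, 0, 0, 0], [0.03, 0, 0, 0.009, 0, 0, 0], [0.06, 0, 0, 0.009, 0, 0, 0], [0.06, 0, 0, 0.009, 0, 0, 0], [0.06, 0, 0, 0.04, 0, 0, 0], [0.06, 0, 0, 0.08, 0, 0, 0]]

```text
time: 8.45
tool_pos: [0.5643, 0.0109, 0.173]
tcp_rot: [3.139, -0.058, -0.002]
wrist_force: [0.4, 0.4, 0.8]
width: 0.701
```

Emit:
step_arm:
  motion:
    - [[0.085, 0, 0.0, 0.06, 0, 0, 0], [0.085, 0, 0.0, 0.09, 0, 0, 0], [0.085, 0, 0, 0.09, 0, 0, 0], [0.085, 0, 0, 0.09, 0, 0, 0], [0.085, 0, 0, 0.09, 0, 0, 0], [0.085, 0, 0, 0.09, 0, 0, 0], [0.085, 0, 0, 0.09, 0, 0, 0], [0.085, 0, 0, 0.09, 0, 0, 0]]

```text
time: 9.45
tool_pos: [0.5643, 0.0109, 0.2627]
tcp_rot: [3.139, -0.058, -0.003]
wrist_force: [0.8, 0.1, -0.0]
width: 0.997
```

```bash
cat >> h.py <<'E'
def knob(P):
    x,y,z=P[...,0],P[...,1],P[...,2]
    b=(z>.085)&(z<.12)&(np.hypot(x-.565,y-.011)<.05); b[235:]=False
    q=P[b].astype(np.float32); t=np.ascontiguousarray(q[q[:,2]>np.median(q[:,2])-.004][:,:2])
    print("knob top z",np.median(q[:,2]).round(4),cv2.minAreaRect(t))
def discs(n,P,im,box=(.25,.8,.12,.6),zr=(.018,.032),rows=400):
    x,y,z=P[...,0],P[...,1],P[...,2]; hsv=cv2.cvtColor(im,cv2.COLOR_BGR2HSV)
    m=((z>zr[0])&(z<zr[1])&(y>box[2])&(y<box[3])&(x>box[0])&(x<box[1])).astype(np.uint8); m[rows:]=0
    N,L,S,C=cv2.connectedComponentsWithStats(m,connectivity=4)
    for i in range(1,N):
        if S[i,4]<60: continue
        q=P[L==i]; h=np.median(hsv[L==i],0)
        if h[1]>100: continue
        q=q[q[:,2]>np.median(q[:,2])-.003]; e=q.max(0)-q.min(0)
        if .04<e[0]<.07: print(n,"disc",C[i].round(),S[i,4],((q.max(0)+q.min(0))/2).round(4),e.round(3))
E
python3 - <<'E'
from h import *
st()
im,d,K,T=cam("wrist"); P=cloud(d,K,T); knob(P)
E
```

```text
t 9.45 pos [0.5643 0.0109 0.2627] yaw_y -92.1 z [-0.002 -0.002 -1.   ] q6 1.58 F [ 0.8  0.1 -0. ] w 0.997
knob top z 0.1073 ((0.5648874640464783, 0.01070617139339447), (0.011251257732510567, 0.04491356015205383), 88.28404235839844)
```

Knob is off and up. Now over the caps to look.

Emit:
step_arm:
  motion:
    - [[0.085, -0.028, 0.05, 0, 0, 0, 0], [0.085, -0.056, 0.1, 0, 0, 0, 0], [0.085, -0.085, 0.15, 0, 0, 0, 0], [0.085, -0.11, 0.2, 0, 0, 0, 0], [0.085, -0.145, 0.255, 0, 0, 0, 0], [0.085, -0.145, 0.255, 0, 0, 0, 0], [0.085, -0.145, 0.255, 0, 0, 0, 0], [0.085, -0.145, 0.255, 0, 0, 0, 0]]
  newtons: 60

```text
time: 10.5
tool_pos: [0.4201, 0.2649, 0.2629]
tcp_rot: [3.139, -0.06, -0.002]
wrist_force: [0.4, -0.1, 0.1]
width: 0.996
```

Run:
```python
from h import *
st()
im,d,K,T=cam("wrist","w3.png"); P=cloud(d,K,T); discs("wrist",P,im,rows=260)
im,d,K,T=cam("side"); P=cloud(d,K,T); discs("side",P,im)
```

```text
t 10.5 pos [0.4201 0.2649 0.2629] yaw_y -92.2 z [-0.001 -0.002 -1.   ] q6 2.12 F [ 0.4 -0.1  0.1] w 0.996
wrist disc [193.  77.] 1776 [0.5408 0.4066 0.0257] [0.053 0.053 0.006]
wrist disc [108.  86.] 391 [0.5367 0.521  0.0285] [0.056 0.045 0.007]
wrist disc [ 53. 135.] 442 [0.4804 0.5918 0.027 ] [0.057 0.016 0.01 ]
wrist disc [316. 173.] 1284 [0.4196 0.2641 0.0256] [0.052 0.053 0.006]
wrist disc [224. 175.] 1308 [0.4204 0.385  0.0256] [0.053 0.052 0.006]
side disc [347. 277.] 232 [0.4189 0.2678 0.024 ] [0.052 0.05  0.007]
side disc [274. 291.] 258 [0.6264 0.3087 0.0239] [0.051 0.053 0.007]
side disc [351. 314.] 304 [0.4204 0.3892 0.0239] [0.051 0.055 0.007]
side disc [305. 323.] 317 [0.5404 0.4103 0.0237] [0.052 0.052 0.006]
```

View pics/w3.png

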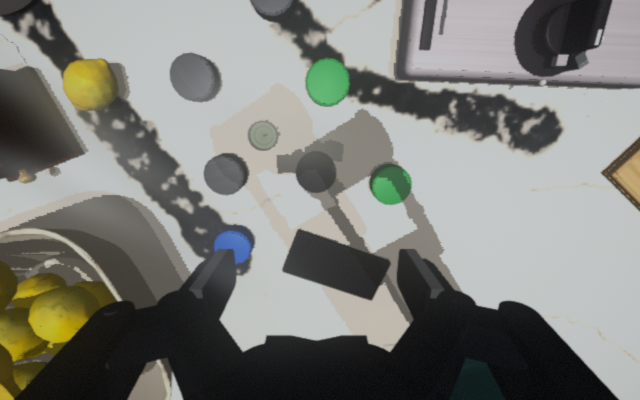

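Grey caps are at (316,173), (224,175) and (194,77), with the fourth at the top edge (270,5). I'll take the one below the gripper, (316,173), which is grey and so not a look-alike.

Emit:
step_arm:
  motion:
    - [[0.08, -0.001, -0.001, -0.05, 0, 0, 0], [0.08, -0.001, -0.001, -0.1, 0, 0, 0], [0.08, -0.001, -0.001, -0.15, 0, 0, 0], [0.08, -0.001, -0.001, -0.195, 0, 0, 0], [0.08, -0.001, -0.001, -0.225, 0, 0, 0], [0.08, -0.001, -0.001, -0.236, 0, 0, 0], [0.08, -0.001, -0.001, -0.236, 0, 0, 0], [0.03, -0.001, -0.001, -0.236, 0, 0, 0]]
  newtons: 60

```text
time: 11.6
tool_pos: [0.4207, 0.2642, 0.0283]
tcp_rot: [3.14, -0.062, 0.001]
wrist_force: [0.3, 0.3, -1.0]
width: 0.746
```

Emit:
step_arm:
  motion:
    - [[0.03, 0, 0, 0, 0, 0, 0], [0.03, 0, 0, 0, 0, 0, 0], [0.03, 0, 0, 0, 0, 0, 0], [0.03, 0, 0, 0, 0, 0, 0], [0.03, 0, 0, 0, 0, 0, 0], [0.03, 0, 0, 0.04, 0, 0, 0], [0.03, 0, 0, 0.09, 0, 0, 0], [0.03, 0, 0, 0.14, 0, 0, 0]]
  newtons: 60

```text
time: 12.6
tool_pos: [0.4199, 0.2639, 0.1691]
tcp_rot: [3.14, -0.062, -0.001]
wrist_force: [0.8, 0.8, -0.2]
width: 0.604
```

Emit:
step_arm:
  motion:
    - [[0.03, 0.04, -0.04, 0, 0, 0, 0], [0.03, 0.08, -0.08, 0, 0, 0, 0], [0.03, 0.12, -0.12, 0, 0, 0, 0], [0.03, 0.16, -0.165, 0, 0, 0, 0], [0.03, 0.2, -0.205, 0, 0, 0, 0], [0.03, 0.24, -0.245, 0, 0, 0, 0], [0.03, 0.254, -0.261, 0, 0, 0, 0], [0.03, 0.254, -0.261, 0, 0, 0, 0]]

```text
time: 13.6
tool_pos: [0.6739, 0.002, 0.1683]
tcp_rot: [3.14, -0.065, -0.003]
wrist_force: [0.2, 0.3, -1.6]
width: 0.609
```

Run:
```python
from h import *
st()
im,d,K,T=cam("wrist","w4.png"); P=cloud(d,K,T)
s=read_state(); print(s["wrist_force"]); tp=s["tool_pos"]
print("tcp pix",pix(K,T,tp))
x,y,z=P[...,0]-tp[0],P[...,1]-tp[1],P[...,2]-tp[2]
m=(np.hypot(x,y)<.04)&(z<.01)&(z>-.03); q=np.stack([x,y,z],-1)[m]; print(m.sum(),q.min(0) if len(q) else 0,q.max(0) if len(q) else 0)
```

```text
t 13.6 pos [0.6739 0.002  0.1683] yaw_y -92.4 z [-0.002 -0.001 -1.   ] q6 1.58 F [ 0.2  0.3 -1.6] w 0.609
[-0.78196094  0.63120496 -2.48408717]
tcp pix [313 273]
10022 [-0.02768101 -0.03958435 -0.02768802] [0.0263064  0.03779949 0.00999493]
```

View pics/w4.png

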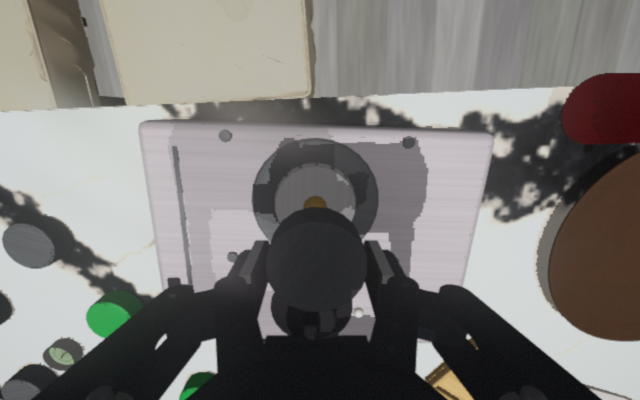

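The cap hangs level in the jaws at (318,258), with the stem just showing ahead at (315,205). Lowering it to try the fit.

Emit:
step_arm:
  motion:
    - [[0.03, 0.001, 0.001, -0.02, 0, 0, 0], [0.03, 0.001, 0.001, -0.04, 0, 0, 0], [0.03, 0.001, 0.001, -0.053, 0, 0, 0], [0.03, 0.001, 0.001, -0.056, 0, 0, 0], [0.03, 0.001, 0.001, -0.058, 0, 0, 0], [0.03, 0.001, 0.001, -0.06, 0, 0, 0], [0.03, 0.001, 0.001, -0.063, 0, 0, 0], [0.03, 0.001, 0.001, -0.063, 0, 0, 0]]

```text
time: 14.65
tool_pos: [0.6734, 0.0049, 0.1114]
tcp_rot: [3.141, -0.062, -0.006]
wrist_force: [-16.0, 1.2, 30.0]
width: 0.603
```

```bash
cat >> h.py <<'E'
def cir(q):
    A=np.c_[2*q[:,0],2*q[:,1],np.ones(len(q))]; s=np.linalg.lstsq(A,(q[:,:2]**2).sum(1),rcond=None)[0]; return s[:2],np.sqrt(s[2]+s[0]**2+s[1]**2)
def onburner(P,c=(.674,.003),zr=(.085,.13),ft=.03):
    x,y,z=P[...,0],P[...,1],P[...,2]
    m=(np.hypot(x-c[0],y-c[1])<ft)&(z>zr[0])&(z<zr[1])
    if m.sum()<20: print("none on burner"); return
    q=P[m]; zt=np.percentile(q[:,2],80); q=q[abs(q[:,2]-zt)<.003]
    e,r=cv2.minEnclosingCircle(np.ascontiguousarray(q[:,:2].astype(np.float32))); print("cap top z",zt.round(4),"mec",np.round(e,4),round(r,4),"mid",((q.max(0)+q.min(0))/2).round(4),(q.max(0)-q.min(0)).round(4))
E
python3 - <<'E'
from h import *
s,_=st()
im,d,K,T=cam("wrist","w5.png"); P=cloud(d,K,T); x,y,z=P[...,0],P[...,1],P[...,2]
onburner(P,s["tool_pos"][:2])
# far edge of plate
r=(z>.0605)&(z<.072)&(np.hypot(x-.674,y-.003)<.05); r[260:]=False
q=P[r]; print("plate",len(q),q.min(0),q.max(0))
# outer edge points: per y bin max x
b=np.round(q[:,1]/.002); E=np.array([q[b==k][q[b==k][:,0].argmax()] for k in np.unique(b)]); print(cir(E[abs(E[:,1]-.003)<.028]))
im,d,K,T=cam("side"); onburner(cloud(d,K,T))
E
```

```text
t 14.65 pos [0.6734 0.0049 0.1114] yaw_y -92.3 z [-0.004 -0.    -1.   ] q6 1.58 F [-16.    1.2  30. ] w 0.603
cap top z 0.1085 mec [0.6741 0.0049] 0.0299 mid [0.6717 0.0045 0.1085] [0.0528 0.0565 0.006 ]
plate 3256 [ 0.66611083 -0.03317873  0.06055236] [0.70984716 0.03805113 0.0694941 ]
(array([0.67445938, 0.00246363]), np.float64(0.03465203099127015))
cap top z 0.1077 mec [0.6647 0.0022] 0.0248 mid [0.6586 0.0022 0.1069] [0.0193 0.0488 0.0044]
```

Depth puts the cap's underside at z 0.084, 3 mm off the plate centre, with 30 N of contact force. That means it stands on the stem's top and does not fit, so it goes to the saucer.

Emit:
step_arm:
  motion:
    - [[0.03, 0, 0, 0.03, 0, 0, 0], [0.03, -0.01, -0.02, 0.055, 0, 0, 0], [0.03, -0.03, -0.07, 0.055, 0, 0, 0], [0.03, -0.05, -0.12, 0.055, 0, 0, 0], [0.03, -0.07, -0.17, 0.055, 0, 0, 0], [0.03, -0.09, -0.22, 0.055, 0, 0, 0], [0.03, -0.1, -0.27, 0.055, 0, 0, 0], [0.03, -0.112, -0.32, 0.055, 0, 0, 0]]

```text
time: 15.75
tool_pos: [0.5608, -0.3163, 0.166]
tcp_rot: [3.141, -0.062, -0.006]
wrist_force: [1.0, -0.4, -0.7]
width: 0.604
```

Emit:
step_arm:
  motion:
    - [[0.03, 0, -0.035, 0, 0, 0, 0], [0.03, 0, -0.035, 0, 0, 0, 0], [0.03, 0, -0.035, 0, 0, 0, 0], [0.03, 0, -0.035, 0, 0, 0, 0], [0.03, 0, -0.035, 0, 0, 0, 0], [0.03, 0, -0.035, 0, 0, 0, 0], [0.03, 0, -0.035, 0, 0, 0, 0], [0.03, 0, -0.035, 0, 0, 0, 0]]

```text
time: 16.75
tool_pos: [0.5609, -0.3513, 0.1661]
tcp_rot: [3.141, -0.062, -0.005]
wrist_force: [0.1, -0.2, -1.0]
width: 0.607
```

Run:
```python
from h import *
s,_=st()
im,d,K,T=cam("wrist","w6.png"); P=cloud(d,K,T); x,y,z=P[...,0],P[...,1],P[...,2]
hsv=cv2.cvtColor(im,cv2.COLOR_BGR2HSV)
spots("wrist","saucer",K,T,2)
r=regions_of("wrist","saucer"); 
if r:
    m=r[0]["region"]&(z<.05)&(z>0); q=P[m]; 
    c=cv2.findContours(m.astype(np.uint8),0,1)[0]; c=max(c,key=cv2.contourArea)[:,0]; e=P[c[:,1],c[:,0]]; e=e[np.hypot(e[:,0]-.597,e[:,1]+.371)>.105]
    print(q.min(0),q.max(0),cir(e),np.median(q[np.hypot(q[:,0]-.597,q[:,1]+.371)<.06][:,2]))
    onburner(P,s["tool_pos"][:2],zr=(.13,.19))
```

```text
t 16.75 pos [ 0.5609 -0.3513  0.1661] yaw_y -92.3 z [-0.003 -0.    -1.   ] q6 1.01 F [ 0.1 -0.2 -1. ] w 0.607
wrist saucer 0.71 [ 0.62  -0.377  0.012] [340 129]
[ 4.90273866e-01 -4.92859727e-01  1.25354550e-04] [ 0.71454384 -0.24859593  0.02278687] (array([ 0.59515191, -0.37082577]), np.float64(0.1201155217233027)) 0.008887075807264055
cap top z 0.163 mec [ 0.562  -0.3513] 0.0297 mid [ 0.5593 -0.3517  0.163 ] [0.0529 0.0563 0.006 ]
```

Emit:
step_arm:
  motion:
    - [[0.03, 0, 0, -0.05, 0, 0, 0], [0.03, 0, 0, -0.09, 0, 0, 0], [0.03, 0, 0, -0.115, 0, 0, 0], [0.03, 0, 0, -0.124, 0, 0, 0], [0.03, 0, 0, -0.13, 0, 0, 0], [0.03, 0, 0, -0.13, 0, 0, 0], [0.06, 0, 0, -0.13, 0, 0, 0], [0.07, 0, 0, -0.13, 0, 0, 0]]

```text
time: 17.9
tool_pos: [0.5616, -0.352, 0.0372]
tcp_rot: [3.14, -0.062, -0.003]
wrist_force: [0.1, 0.2, 0.3]
width: 0.819
```

Emit:
step_arm:
  motion:
    - [[0.07, 0, 0, 0, 0, 0, 0], [0.07, 0, 0, 0, 0, 0, 0], [0.07, 0, 0, 0.05, 0, 0, 0], [0.07, 0, 0, 0.1, 0, 0, 0], [0.07, 0, 0.02, 0.16, 0, 0, 0], [0.07, 0, 0.07, 0.2, 0, 0, 0], [0.07, 0, 0.12, 0.2, 0, 0, 0], [0.07, 0, 0.17, 0.2, 0, 0, 0]]

```text
time: 18.9
tool_pos: [0.562, -0.1808, 0.2385]
tcp_rot: [3.139, -0.063, 0.001]
wrist_force: [0.1, 0.0, 0.3]
width: 0.817
```

Emit:
step_arm:
  motion:
    - [[0.07, 0, 0.06, 0, 0, 0, 0], [0.07, 0, 0.12, 0, 0, 0, 0], [0.07, 0, 0.18, 0, 0, 0, 0], [0.07, 0, 0.24, 0, 0, 0, 0], [0.08, 0, 0.3, 0, 0, 0, 0], [0.08, 0, 0.36, 0, 0, 0, 0], [0.08, 0, 0.42, 0, 0, 0, 0], [0.08, -0.01, 0.48, 0, 0, 0, 0]]

```text
time: 19.9
tool_pos: [0.552, 0.3012, 0.2385]
tcp_rot: [3.139, -0.063, 0.002]
wrist_force: [1.3, -0.3, 0.1]
width: 0.935
```

Run:
```python
from h import *
s,_=st()
im,d,K,T=cam("wrist","w7.png"); P=cloud(d,K,T); discs("wrist",P,im,rows=260)
im,d,K,T=cam("side"); P=cloud(d,K,T); discs("side",P,im)
discs("side",P,im,box=(.45,.75,-.52,-.2),zr=(.026,.045))
knob(P)
```

```text
t 19.9 pos [0.552  0.3012 0.2385] yaw_y -92.3 z [ 0.001 -0.002 -1.   ] q6 2.07 F [ 1.3 -0.3  0.1] w 0.935
wrist disc [309. 113.] 1755 [0.6276 0.3056 0.0257] [0.052 0.053 0.006]
wrist disc [232. 188.] 1445 [0.5411 0.4068 0.0254] [0.053 0.053 0.006]
wrist disc [150. 189.] 261 [0.5398 0.5146 0.0289] [0.05  0.032 0.006]
wrist disc [ 95. 238.] 370 [0.4836 0.5919 0.0271] [0.052 0.016 0.01 ]
side disc [274. 291.] 254 [0.6264 0.3079 0.0238] [0.051 0.055 0.007]
side disc [351. 314.] 301 [0.4201 0.3885 0.024 ] [0.051 0.053 0.007]
side disc [305. 323.] 315 [0.5403 0.4105 0.0239] [0.052 0.052 0.007]
knob top z nan ((0.0, 0.0), (0.0, 0.0), 0.0)
  return _methods._mean(a, axis=axis, dtype=dtype,
  ret = ret.dtype.type(ret / rcount)
```

Emit:
step_arm:
  motion:
    - [[0.08, 0.04, 0.002, 0, 0, 0, 0], [0.08, 0.075, 0.004, -0.04, 0, 0, 0], [0.08, 0.075, 0.004, -0.09, 0, 0, 0], [0.08, 0.075, 0.004, -0.14, 0, 0, 0], [0.08, 0.075, 0.004, -0.18, 0, 0, 0], [0.08, 0.075, 0.004, -0.2, 0, 0, 0], [0.08, 0.075, 0.004, -0.211, 0, 0, 0], [0.08, 0.075, 0.004, -0.211, 0, 0, 0]]

```text
time: 21.0
tool_pos: [0.6259, 0.3089, 0.0278]
tcp_rot: [-3.141, 0.054, -0.001]
wrist_force: [-0.2, 0.1, -0.4]
width: 0.935
```

Emit:
step_arm:
  motion:
    - [[0.03, 0, 0, 0, 0, 0, 0], [0.03, 0, 0, 0, 0, 0, 0], [0.03, 0, 0, 0, 0, 0, 0], [0.03, 0, 0, 0, 0, 0, 0], [0.03, 0, 0, 0, 0, 0, 0], [0.03, 0, 0, 0.04, 0, 0, 0], [0.03, 0, 0, 0.09, 0, 0, 0], [0.03, 0, 0, 0.14, 0, 0, 0]]

```text
time: 22.0
tool_pos: [0.6255, 0.3087, 0.1691]
tcp_rot: [-3.141, 0.054, -0.0]
wrist_force: [0.4, -0.3, -1.0]
width: 0.605
```

Emit:
step_arm:
  motion:
    - [[0.03, 0.01, -0.05, 0, 0, 0, 0], [0.03, 0.02, -0.1, 0, 0, 0, 0], [0.03, 0.03, -0.15, 0, 0, 0, 0], [0.03, 0.04, -0.2, 0, 0, 0, 0], [0.03, 0.046, -0.25, 0, 0, 0, 0], [0.03, 0.046, -0.3, 0, 0, 0, 0], [0.03, 0.046, -0.303, 0, 0, 0, 0], [0.03, 0.046, -0.303, 0, 0, 0, 0]]

```text
time: 23.0
tool_pos: [0.6714, 0.0057, 0.1692]
tcp_rot: [-3.14, 0.056, -0.001]
wrist_force: [-0.0, 0.3, -1.5]
width: 0.607
```

Run:
```python
from h import *
s,_=st()
im,d,K,T=cam("wrist","w8.png"); P=cloud(d,K,T); tp=s["tool_pos"]
onburner(P,tp[:2],zr=(tp[2]-.03,tp[2]+.01))
im,d,K,T=cam("side"); P=cloud(d,K,T); knob(P)
```

```text
t 23.0 pos [0.6714 0.0057 0.1692] yaw_y -92.0 z [ 0.     0.001 -1.   ] q6 1.58 F [-0.   0.3 -1.5] w 0.607
cap top z 0.1648 mec [0.6728 0.0056] 0.0296 mid [0.6716 0.0052 0.1648] [0.0534 0.0561 0.006 ]
knob top z 0.1003 ((0.5631202459335327, 0.01273803785443306), (0.01750578172504902, 0.04287946596741676), 81.6070556640625)
```

Emit:
step_arm:
  motion:
    - [[0.03, 0.003, -0.003, -0.02, 0, 0, 0], [0.03, 0.003, -0.003, -0.04, 0, 0, 0], [0.03, 0.003, -0.003, -0.052, 0, 0, 0], [0.03, 0.003, -0.003, -0.055, 0, 0, 0], [0.03, 0.003, -0.003, -0.058, 0, 0, 0], [0.03, 0.003, -0.003, -0.061, 0, 0, 0], [0.03, 0.003, -0.003, -0.063, 0, 0, 0], [0.03, 0.003, -0.003, -0.063, 0, 0, 0]]

```text
time: 24.1
tool_pos: [0.6745, 0.0039, 0.1064]
tcp_rot: [-3.14, 0.053, -0.001]
wrist_force: [-0.2, 0.5, -1.4]
width: 0.609
```

It passes the stem's top with no force, so it fits. Seating it.

Emit:
step_arm:
  motion:
    - [[0.03, 0, -0.001, -0.002, 0, 0, 0], [0.03, 0, -0.001, -0.004, 0, 0, 0], [0.03, 0, -0.001, -0.006, 0, 0, 0], [0.03, 0, -0.001, -0.008, 0, 0, 0], [0.03, 0, -0.001, -0.01, 0, 0, 0], [0.03, 0, -0.001, -0.011, 0, 0, 0], [0.03, 0, -0.001, -0.011, 0, 0, 0], [0.03, 0, -0.001, -0.011, 0, 0, 0]]

```text
time: 25.1
tool_pos: [0.6746, 0.0029, 0.0977]
tcp_rot: [-3.14, 0.053, -0.001]
wrist_force: [-5.2, 0.3, 9.2]
width: 0.606
```

Emit:
step_arm:
  motion:
    - [[0.03, 0, 0, 0.001, 0, 0, 0], [0.05, 0, 0, 0.001, 0, 0, 0], [0.07, 0, 0, 0.001, 0, 0, 0], [0.075, 0, 0, 0.001, 0, 0, 0], [0.075, 0, 0, 0.001, 0, 0, 0], [0.075, 0, 0, 0.04, 0, 0, 0], [0.075, 0, 0, 0.09, 0, 0, 0], [0.075, 0, 0, 0.14, 0, 0, 0]]

```text
time: 26.1
tool_pos: [0.6743, 0.0029, 0.2387]
tcp_rot: [-3.14, 0.053, -0.0]
wrist_force: [0.4, -0.5, 0.0]
width: 0.877
```

Run:
```python
from h import *
s,_=st()
im,d,K,T=cam("wrist","w9.png"); P=cloud(d,K,T); onburner(P,zr=(.07,.13)); knob(P)
im,d,K,T=cam("side"); P=cloud(d,K,T); discs("side",P,im); print("saucer"); discs("side",P,im,box=(.45,.75,-.52,-.2),zr=(.025,.045))
```

```text
t 26.1 pos [0.6743 0.0029 0.2387] yaw_y -91.9 z [ 0.     0.001 -1.   ] q6 1.57 F [ 0.4 -0.5  0. ] w 0.877
cap top z 0.0933 mec [0.6747 0.0021] 0.0267 mid [0.6752 0.0022 0.0928] [0.052  0.0529 0.0049]
knob top z nan ((0.0, 0.0), (0.0, 0.0), 0.0)
side disc [351. 314.] 300 [0.4205 0.3884 0.0239] [0.051 0.054 0.007]
side disc [305. 323.] 312 [0.5403 0.4103 0.0242] [0.052 0.053 0.007]
saucer
side disc [299. 157.] 88 [ 0.5607 -0.3471  0.0336] [0.05  0.052 0.01 ]
  return _methods._mean(a, axis=axis, dtype=dtype,
  ret = ret.dtype.type(ret / rcount)
```

Seated: top at 0.093 (wrist depth reads about 1.5 mm high), centred within 1 mm. The other two caps need the bare stem, so this one goes to the tray for now.

Emit:
step_arm:
  motion:
    - [[0.075, 0, 0, -0.05, 0, 0, 0], [0.075, 0, 0, -0.1, 0, 0, 0], [0.075, 0, 0, -0.13, 0, 0, 0], [0.075, 0, 0, -0.141, 0, 0, 0], [0.075, 0, 0, -0.141, 0, 0, 0], [0.03, 0, 0, -0.141, 0, 0, 0], [0.03, 0, 0, -0.141, 0, 0, 0], [0.03, 0, 0, -0.141, 0, 0, 0]]

```text
time: 27.2
tool_pos: [0.6822, -0.0043, 0.1136]
tcp_rot: [3.13, -0.048, 0.036]
wrist_force: [-8.1, -20.9, 18.6]
width: 0.359
```

Emit:
step_arm:
  motion:
    - [[0.03, 0, 0, 0, 0, 0, 0], [0.03, 0, 0, 0, 0, 0, 0], [0.03, 0, 0, 0.03, 0, 0, 0], [0.03, 0, 0, 0.07, 0, 0, 0], [0.03, -0.02, -0.03, 0.11, 0, 0, 0], [0.03, -0.06, -0.06, 0.14, 0, 0, 0], [0.03, -0.1, -0.09, 0.14, 0, 0, 0], [0.03, -0.14, -0.12, 0.14, 0, 0, 0]]

```text
time: 28.2
tool_pos: [0.5415, -0.1243, 0.2545]
tcp_rot: [3.13, -0.046, 0.039]
wrist_force: [-0.3, -0.6, 0.9]
width: 0.354
```

Emit:
step_arm:
  motion:
    - [[0.03, -0.04, -0.03, 0, 0, 0, 0], [0.03, -0.08, -0.06, 0, 0, 0, 0], [0.03, -0.12, -0.09, 0, 0, 0, 0], [0.03, -0.14, -0.12, 0, 0, 0, 0], [0.03, -0.14, -0.12, 0, 0, 0, 0], [0.03, -0.14, -0.12, 0, 0, 0, 0], [0.03, -0.14, -0.12, 0, 0, 0, 0], [0.03, -0.14, -0.12, 0, 0, 0, 0]]

```text
time: 29.2
tool_pos: [0.4022, -0.2435, 0.2544]
tcp_rot: [3.13, -0.044, 0.039]
wrist_force: [-0.2, -0.5, -0.5]
width: 0.351
```

Run:
```python
from h import *
s,_=st()
im,d,K,T=cam("wrist","w10.png"); P=cloud(d,K,T); tp=s["tool_pos"]; x,y,z=P[...,0],P[...,1],P[...,2]
onburner(P,tp[:2],zr=(tp[2]-.03,tp[2]+.01))
for r in regions_of("wrist","tray")[:2]:
    m=r["region"]&(z<.03)&(z>.003); q=P[m]; print(r["score"],m.sum(),cv2.minAreaRect(np.ascontiguousarray(q[:,:2].astype(np.float32))),np.percentile(q[:,2],[5,50,95]))
for n in("side","scene"):
    im,d,K,T=cam(n); P=cloud(d,K,T)
    for r in regions_of(n,"tray")[:1]:
        m=r["region"]; q=P[m]; q=q[(q[:,2]<.03)&(q[:,2]>.003)]; print(n,r["score"],m.sum(),cv2.minAreaRect(np.ascontiguousarray(q[:,:2].astype(np.float32))))
```

```text
t 29.2 pos [ 0.4022 -0.2435  0.2544] yaw_y -91.6 z [ 0.025 -0.011 -1.   ] q6 1.0 F [-0.2 -0.5 -0.5] w 0.351
cap top z 0.26 mec [ 0.4082 -0.2442] 0.0288 mid [ 0.4021 -0.2441  0.26  ] [0.0232 0.0575 0.006 ]
0.82 11226 ((0.39151671528816223, -0.23811893165111542), (0.170392245054245, 0.12037965655326843), 50.27750778198242) [0.00551881 0.00690488 0.01675972]
side 0.82 965 ((0.3932412266731262, -0.23662833869457245), (0.1740257292985916, 0.13032963871955872), 49.310630798339844)
scene 0.74 1691 ((0.3875846564769745, -0.2378876805305481), (0.1753685474395752, 0.12055877596139908), 50.13109588623047)
```

View pics/w10.png

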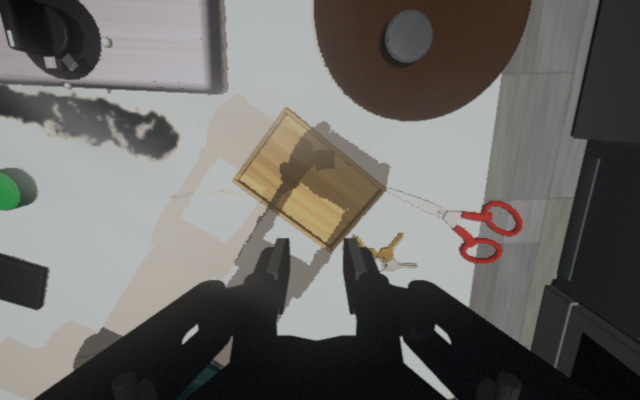

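The jaws are empty, so the grasp missed. The saucer cap is at (408,36) and the tray at (308,178). Checking the burner.

Run:
```python
from h import *
im,d,K,T=cam("side"); P=cloud(d,K,T); onburner(P,(.67,.006),zr=(.07,.13),ft=.06); knob(P)
discs("side",P,im,box=(.25,.85,-.52,.6),zr=(.018,.13))
cv2.imwrite("pics/b.png",cv2.resize(im[150:330,200:400],None,fx=4,fy=4,interpolation=3)[:600])
```

```text
cap top z 0.0912 mec [0.6733 0.0087] 0.0262 mid [0.6728 0.0091 0.0911] [0.05   0.0501 0.0052]
knob top z 0.0998 ((0.5634095668792725, 0.012115009129047394), (0.015363570302724838, 0.042656414210796356), 88.94145965576172)
side disc [299. 157.] 101 [ 0.5608 -0.3467  0.0328] [0.05  0.055 0.008]
side disc [351. 314.] 296 [0.4202 0.388  0.024 ] [0.051 0.054 0.007]
side disc [305. 323.] 316 [0.5403 0.4101 0.0243] [0.052 0.051 0.007]
side disc [224. 338.] 465 [0.7355 0.478  0.113 ] [0.061 0.045 0.033]
```

View pics/b.png

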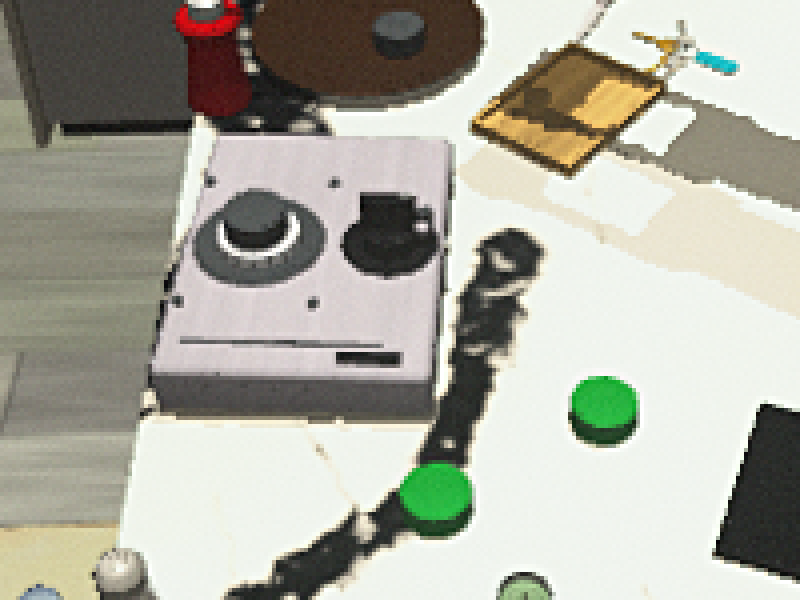

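The cap is still seated and the knob is still off; the jaws closed too early, above the cap. Going back, levelling the tool by (0.6, 1.4, 0) degrees.

Emit:
step_arm:
  motion:
    - [[0.075, 0.04, 0.036, 0, 0.6, 1.4, 0], [0.075, 0.08, 0.072, 0, 0.6, 1.4, 0], [0.075, 0.12, 0.108, 0, 0.6, 1.4, 0], [0.075, 0.16, 0.145, 0, 0.6, 1.4, 0], [0.075, 0.2, 0.18, 0, 0.6, 1.4, 0], [0.075, 0.24, 0.216, 0, 0.6, 1.4, 0], [0.075, 0.272, 0.246, -0.02, 0.6, 1.4, 0], [0.075, 0.272, 0.246, -0.05, 0.6, 1.4, 0]]

```text
time: 30.55
tool_pos: [0.6768, 0.0044, 0.2049]
tcp_rot: [3.141, -0.041, 0.006]
wrist_force: [-0.5, -0.0, -0.5]
width: 0.881
```

Run:
```python
from h import *
s,_=st()
im,d,K,T=cam("wrist"); P=cloud(d,K,T); onburner(P,zr=(.07,.13));
```

```text
t 30.55 pos [0.6768 0.0044 0.2049] yaw_y -91.5 z [ 0.004 -0.    -1.   ] q6 1.57 F [-0.5 -0.  -0.5] w 0.881
cap top z 0.0933 mec [0.6743 0.0032] 0.0268 mid [0.6743 0.0032 0.0927] [0.0528 0.0533 0.0049]
```

Emit:
step_arm:
  motion:
    - [[0.08, -0.002, -0.001, -0.04, 0, 0, 0], [0.08, -0.002, -0.001, -0.07, 0, 0, 0], [0.08, -0.002, -0.001, -0.09, 0, 0, 0], [0.08, -0.002, -0.001, -0.1, 0, 0, 0], [0.08, -0.002, -0.001, -0.107, 0, 0, 0], [0.08, -0.002, -0.001, -0.107, 0, 0, 0], [0.08, -0.002, -0.001, -0.107, 0, 0, 0], [0.08, -0.002, -0.001, -0.107, 0, 0, 0]]

```text
time: 31.6
tool_pos: [0.6711, 0.0024, 0.0926]
tcp_rot: [3.141, -0.042, -0.007]
wrist_force: [0.2, -0.2, 0.6]
width: 0.939
```

Emit:
step_arm:
  motion:
    - [[0.08, 0.003, 0, 0.003, 0, 0, 0], [0.08, 0.003, 0, 0.003, 0, 0, 0], [0.03, 0.003, 0, 0.003, 0, 0, 0], [0.03, 0.003, 0, 0.003, 0, 0, 0], [0.03, 0.003, 0, 0.003, 0, 0, 0], [0.03, 0.003, 0, 0.003, 0, 0, 0], [0.03, 0.003, 0, 0.003, 0, 0, 0], [0.03, 0.003, 0, 0.003, 0, 0, 0]]

```text
time: 32.6
tool_pos: [0.6746, 0.0024, 0.0963]
tcp_rot: [3.141, -0.042, -0.005]
wrist_force: [-1.1, -0.3, 4.3]
width: 0.61
```

Emit:
step_arm:
  motion:
    - [[0.03, 0, 0, 0.03, 0, 0, 0], [0.03, 0, 0, 0.06, 0, 0, 0], [0.03, 0, 0, 0.08, 0, 0, 0], [0.03, -0.03, -0.04, 0.09, 0, 0, 8], [0.03, -0.07, -0.07, 0.09, 0, 0, 18], [0.03, -0.11, -0.1, 0.09, 0, 0, 28], [0.03, -0.15, -0.13, 0.09, 0, 0, 38], [0.03, -0.19, -0.16, 0.09, 0, 0, 46]]

```text
time: 33.6
tool_pos: [0.4826, -0.1581, 0.1854]
tcp_rot: [2.904, 1.196, -0.007]
wrist_force: [-0.0, -0.1, -1.7]
width: 0.605
```

Emit:
step_arm:
  motion:
    - [[0.03, -0.035, -0.03, 0, 0, 0, 6], [0.03, -0.069, -0.051, 0, 0, 0, 6], [0.03, -0.069, -0.051, 0, 0, 0, 6], [0.03, -0.069, -0.051, 0, 0, 0, 6], [0.03, -0.069, -0.051, 0, 0, 0, 6], [0.03, -0.069, -0.051, 0, 0, 0, 6], [0.03, -0.069, -0.051, 0, 0, 0, 6], [0.03, -0.069, -0.051, 0, 0, 0, 6]]

```text
time: 34.6
tool_pos: [0.4137, -0.2089, 0.1853]
tcp_rot: [2.837, 1.347, -0.007]
wrist_force: [-0.2, 1.4, -2.0]
width: 0.605
```

Run:
```python
from h import *
s,_=st()
im,d,K,T=cam("wrist"); P=cloud(d,K,T); tp=s["tool_pos"]; z=P[...,2]
onburner(P,tp[:2],zr=(tp[2]-.03,tp[2]+.01))
for r in regions_of("wrist","tray")[:1]:
    m=r["region"]&(z<.03)&(z>.003); q=P[m]; print(r["score"],m.sum(),cv2.minAreaRect(np.ascontiguousarray(q[:,:2].astype(np.float32))))
```

```text
t 34.6 pos [ 0.4137 -0.2089  0.1853] yaw_y -39.2 z [-0.003 -0.003 -1.   ] q6 0.17 F [-0.2  1.4 -2. ] w 0.605
cap top z 0.1824 mec [ 0.4149 -0.2074] 0.0294 mid [ 0.4142 -0.2086  0.1824] [0.056 0.053 0.006]
0.69 8690 ((0.4101589024066925, -0.21628499031066895), (0.11398948729038239, 0.12021544575691223), 50.17391586303711)
```

Emit:
step_arm:
  motion:
    - [[0.03, 0, 0, -0.05, 0, 0, 0], [0.03, 0, 0, -0.1, 0, 0, 0], [0.03, 0, 0, -0.13, 0, 0, 0], [0.03, 0, 0, -0.145, 0, 0, 0], [0.03, 0, 0, -0.151, 0, 0, 0], [0.03, 0, 0, -0.151, 0, 0, 0], [0.03, 0, 0, -0.151, 0, 0, 0], [0.03, 0, 0, -0.151, 0, 0, 0]]

```text
time: 35.7
tool_pos: [0.4146, -0.2096, 0.0353]
tcp_rot: [2.835, 1.345, -0.005]
wrist_force: [-1.1, 0.3, 0.7]
width: 0.608
```

Emit:
step_arm:
  motion:
    - [[0.062, 0, 0, 0, 0, 0, 0], [0.062, 0, 0, 0, 0, 0, 0], [0.062, 0, 0, 0, 0, 0, 0], [0.062, 0, 0, 0.03, 0, 0, 0], [0.062, 0, 0, 0.08, 0, 0, 0], [0.062, 0, 0, 0.13, 0, 0, 0], [0.062, 0, 0, 0.18, 0, 0, 0], [0.062, 0, 0, 0.2, 0, 0, 0]]

```text
time: 36.7
tool_pos: [0.4161, -0.2105, 0.2392]
tcp_rot: [2.831, 1.343, 0.001]
wrist_force: [-0.1, -0.2, -0.8]
width: 0.726
```

Run:
```python
from h import *
s,_=st()
im,d,K,T=cam("wrist"); P=cloud(d,K,T); tp=s["tool_pos"]; z=P[...,2]
onburner(P,(.414,-.209),zr=(.02,.06))
im,d,K,T=cam("side"); discs("side",cloud(d,K,T),im)
```

```text
t 36.7 pos [ 0.4161 -0.2105  0.2392] yaw_y -39.2 z [ 0.004 -0.007 -1.   ] q6 0.17 F [-0.1 -0.2 -0.8] w 0.726
cap top z 0.0324 mec [ 0.4147 -0.2096] 0.0267 mid [ 0.4152 -0.2097  0.0318] [0.0523 0.0528 0.0046]
side disc [351. 314.] 301 [0.4205 0.3876 0.0248] [0.051 0.054 0.009]
side disc [305. 323.] 316 [0.5403 0.4102 0.0242] [0.052 0.053 0.007]
```

Emit:
step_arm:
  motion:
    - [[0.08, 0.02, 0.05, 0, 0, 0, -8], [0.08, 0.04, 0.1, 0, 0, 0, -16], [0.08, 0.05, 0.15, 0, 0, 0, -24], [0.08, 0.06, 0.2, 0, 0, 0, -32], [0.08, 0.06, 0.25, 0, 0, 0, -40], [0.08, 0.06, 0.3, 0, 0, 0, -48], [0.08, 0.05, 0.35, 0, 0, 0, -52], [0.08, 0.04, 0.4, 0, 0, 0, -52]]

```text
time: 37.8
tool_pos: [0.455, 0.1907, 0.2364]
tcp_rot: [3.132, -0.034, -0.009]
wrist_force: [0.1, -0.0, -0.0]
width: 0.938
```

Emit:
step_arm:
  motion:
    - [[0.08, -0.01, 0.05, 0, 0, 0, 0], [0.08, -0.02, 0.1, 0, 0, 0, 0], [0.08, -0.035, 0.15, 0, 0, 0, 0], [0.08, -0.035, 0.19, 0, 0, 0, 0], [0.08, -0.035, 0.19, 0, 0, 0, 0], [0.08, -0.035, 0.19, 0, 0, 0, 0], [0.08, -0.035, 0.19, 0, 0, 0, 0], [0.08, -0.035, 0.19, 0, 0, 0, 0]]

```text
time: 38.8
tool_pos: [0.4202, 0.3796, 0.2363]
tcp_rot: [3.132, -0.037, -0.009]
wrist_force: [0.3, -0.1, 0.2]
width: 0.942
```

Run:
```python
from h import *
s,_=st()
im,d,K,T=cam("wrist"); P=cloud(d,K,T); discs("wrist",P,im,rows=260); spots("wrist","tea_light",K,T,2)
```

```text
t 38.8 pos [0.4202 0.3796 0.2363] yaw_y -91.3 z [-0.006 -0.009 -1.   ] q6 2.29 F [ 0.3 -0.1  0.2] w 0.942
wrist disc [286.  68.] 2064 [0.541  0.4072 0.0257] [0.052 0.053 0.006]
wrist disc [194.  76.] 255 [0.5367 0.5161 0.0288] [0.055 0.034 0.006]
wrist disc [128. 128.] 373 [0.4803 0.5923 0.0271] [0.055 0.015 0.01 ]
wrist disc [309. 175.] 1475 [0.4212 0.3859 0.0256] [0.053 0.052 0.006]
wrist tea_light 0.71 [0.47  0.333 0.011] [351 133]
```

Cap at (0.421, 0.386); the tea light at (0.470, 0.333) is clear of the fingers.

Emit:
step_arm:
  motion:
    - [[0.08, 0.001, 0.006, -0.05, 0, 0, 0], [0.08, 0.001, 0.006, -0.1, 0, 0, 0], [0.08, 0.001, 0.006, -0.15, 0, 0, 0], [0.08, 0.001, 0.006, -0.19, 0, 0, 0], [0.08, 0.001, 0.006, -0.208, 0, 0, 0], [0.08, 0.001, 0.006, -0.208, 0, 0, 0], [0.08, 0.001, 0.006, -0.208, 0, 0, 0], [0.08, 0.001, 0.006, -0.208, 0, 0, 0]]

```text
time: 39.9
tool_pos: [0.4227, 0.3872, 0.0308]
tcp_rot: [3.135, -0.036, -0.004]
wrist_force: [0.9, 0.1, -0.1]
width: 0.941
```

Emit:
step_arm:
  motion:
    - [[0.03, 0, 0, 0, 0, 0, 0], [0.03, 0, 0, 0, 0, 0, 0], [0.03, 0, 0, 0, 0, 0, 0], [0.03, 0, 0, 0, 0, 0, 0], [0.03, 0, 0, 0, 0, 0, 0], [0.03, 0, 0, 0.04, 0, 0, 0], [0.03, 0, 0, 0.09, 0, 0, 0], [0.03, 0, 0, 0.14, 0, 0, 0]]

```text
time: 40.9
tool_pos: [0.4222, 0.3869, 0.172]
tcp_rot: [3.135, -0.036, -0.005]
wrist_force: [0.9, -0.1, -0.9]
width: 0.599
```

Emit:
step_arm:
  motion:
    - [[0.03, 0.035, -0.05, 0, 0, 0, 0], [0.03, 0.07, -0.1, 0, 0, 0, 0], [0.03, 0.105, -0.15, 0, 0, 0, 0], [0.03, 0.14, -0.2, 0, 0, 0, 0], [0.03, 0.175, -0.25, 0, 0, 0, 0], [0.03, 0.21, -0.3, 0, 0, 0, 0], [0.03, 0.24, -0.35, 0, 0, 0, 0], [0.03, 0.254, -0.383, 0, 0, 0, 0]]

```text
time: 41.9
tool_pos: [0.6775, 0.0011, 0.1719]
tcp_rot: [3.134, -0.039, -0.004]
wrist_force: [-0.2, -0.2, -0.2]
width: 0.606
```

Run:
```python
from h import *
s,_=st()
im,d,K,T=cam("wrist"); P=cloud(d,K,T); s,_=st(); tp=s["tool_pos"]
onburner(P,tp[:2],zr=(tp[2]-.03,tp[2]+.01))
```

```text
t 41.9 pos [0.6775 0.0011 0.1719] yaw_y -91.4 z [-0.003 -0.007 -1.   ] q6 1.57 F [-0.2 -0.2 -0.2] w 0.606
t 41.95 pos [ 0.6786 -0.0027  0.1719] yaw_y -91.5 z [-0.001 -0.01  -1.   ] q6 1.57 F [ 2.4 -1.6 -0.8] w 0.601
cap top z 0.1653 mec [ 0.6786 -0.0027] 0.0301 mid [ 0.6755 -0.0024  0.1653] [0.0532 0.0579 0.006 ]
```

Emit:
step_arm:
  motion:
    - [[0.03, -0.002, 0.003, -0.02, 0, 0, 0], [0.03, -0.002, 0.003, -0.035, 0, 0, 0], [0.03, -0.002, 0.003, -0.045, 0, 0, 0], [0.03, -0.002, 0.003, -0.05, 0, 0, 0], [0.03, -0.002, 0.003, -0.05, 0, 0, 0], [0.03, -0.002, 0.003, -0.05, 0, 0, 0], [0.03, -0.002, 0.003, -0.05, 0, 0, 0], [0.03, -0.002, 0.003, -0.05, 0, 0, 0]]

```text
time: 42.95
tool_pos: [0.677, 0.0002, 0.1225]
tcp_rot: [3.131, -0.041, -0.0]
wrist_force: [-0.8, -0.1, -1.2]
width: 0.603
```

Run:
```python
from h import *
s,_=st(); tp=s["tool_pos"]
im,d,K,T=cam("wrist"); P=cloud(d,K,T)
onburner(P,tp[:2],zr=(tp[2]-.03,tp[2]+.01))
```

```text
t 42.95 pos [6.770e-01 2.000e-04 1.225e-01] yaw_y -91.5 z [-0.   -0.01 -1.  ] q6 1.57 F [-0.8 -0.1 -1.2] w 0.603
cap top z 0.1159 mec [6.774e-01 2.000e-04] 0.0298 mid [0.6746 0.     0.116 ] [0.0536 0.0561 0.006 ]
```

Emit:
step_arm:
  motion:
    - [[0.03, -0.001, 0.003, 0, 0.6, 0, 0], [0.03, -0.001, 0.003, 0, 0.6, 0, 0], [0.03, -0.001, 0.003, -0.004, 0.6, 0, 0], [0.03, -0.001, 0.003, -0.008, 0.6, 0, 0], [0.03, -0.001, 0.003, -0.011, 0.6, 0, 0], [0.03, -0.001, 0.003, -0.0145, 0.6, 0, 0], [0.03, -0.001, 0.003, -0.0145, 0.6, 0, 0], [0.03, -0.001, 0.003, -0.0145, 0.6, 0, 0]]

```text
time: 44.0
tool_pos: [0.6768, 0.0032, 0.1145]
tcp_rot: [3.141, -0.041, 0.003]
wrist_force: [-11.9, 0.8, 27.4]
width: 0.602
```

It stops at the stem's top with 27 N while centred, so it does not fit. To the saucer.

Emit:
step_arm:
  motion:
    - [[0.03, 0, 0, 0.03, 0, 0, 0], [0.03, -0.005, -0.02, 0.055, 0, 0, 0], [0.03, -0.01, -0.07, 0.055, 0, 0, 0], [0.03, -0.02, -0.12, 0.055, 0, 0, 0], [0.03, -0.03, -0.17, 0.055, 0, 0, 0], [0.03, -0.04, -0.22, 0.055, 0, 0, 0], [0.03, -0.046, -0.27, 0.055, 0, 0, 0], [0.03, -0.046, -0.32, 0.055, 0, 0, 0]]

```text
time: 45.0
tool_pos: [0.63, -0.3183, 0.169]
tcp_rot: [-3.141, 0.042, -0.002]
wrist_force: [0.2, 0.1, -0.9]
width: 0.6
```

Emit:
step_arm:
  motion:
    - [[0.03, 0, -0.034, 0, 0, 0, 0], [0.03, 0, -0.034, 0, 0, 0, 0], [0.03, 0, -0.034, -0.04, 0, 0, 0], [0.03, 0, -0.034, -0.08, 0, 0, 0], [0.03, 0, -0.034, -0.1, 0, 0, 0], [0.03, 0, -0.034, -0.11, 0, 0, 0], [0.03, 0, -0.034, -0.11, 0, 0, 0], [0.03, 0, -0.034, -0.11, 0, 0, 0]]

```text
time: 46.0
tool_pos: [0.6313, -0.3529, 0.0611]
tcp_rot: [3.14, -0.042, 0.006]
wrist_force: [-0.5, -0.0, -1.0]
width: 0.601
```

Run:
```python
from h import *
s,_=st(); tp=s["tool_pos"]
im,d,K,T=cam("wrist"); P=cloud(d,K,T)
onburner(P,tp[:2],zr=(tp[2]-.03,tp[2]+.01))
```

```text
t 46.0 pos [ 0.6313 -0.3529  0.0611] yaw_y -91.5 z [ 0.004 -0.001 -1.   ] q6 1.05 F [-0.5 -0.  -1. ] w 0.601
cap top z 0.0545 mec [ 0.6319 -0.3529] 0.0298 mid [ 0.6291 -0.3531  0.0545] [0.0535 0.056  0.006 ]
```

Emit:
step_arm:
  motion:
    - [[0.03, 0, 0, -0.01, 0, 0, 0], [0.03, 0, 0, -0.016, 0, 0, 0], [0.03, 0, 0, -0.02, 0, 0, 0], [0.03, 0, 0, -0.02, 0, 0, 0], [0.03, 0, 0, -0.02, 0, 0, 0], [0.07, 0, 0, -0.02, 0, 0, 0], [0.07, 0, 0, -0.02, 0, 0, 0], [0.07, 0, 0, -0.02, 0, 0, 0]]

```text
time: 47.05
tool_pos: [0.6313, -0.3529, 0.0409]
tcp_rot: [3.14, -0.042, 0.006]
wrist_force: [-0.5, -0.0, -0.8]
width: 0.823
```

Emit:
step_arm:
  motion:
    - [[0.07, 0, 0, 0.03, 0, 0, 0], [0.07, 0, 0, 0.08, 0, 0, 0], [0.07, 0, 0, 0.13, 0, 0, 0], [0.07, 0, 0.03, 0.18, 0, 0, 0], [0.07, -0.01, 0.08, 0.195, 0, 0, 0], [0.07, -0.02, 0.13, 0.195, 0, 0, 0], [0.07, -0.03, 0.18, 0.195, 0, 0, 0], [0.07, -0.04, 0.23, 0.195, 0, 0, 0]]

```text
time: 48.05
tool_pos: [0.5908, -0.1214, 0.2359]
tcp_rot: [3.14, -0.042, 0.007]
wrist_force: [0.9, 0.5, 0.8]
width: 0.817
```

Emit:
step_arm:
  motion:
    - [[0.08, 0, 0.06, 0, 0, 0, 0], [0.08, -0.01, 0.12, 0, 0, 0, 0], [0.08, -0.02, 0.18, 0, 0, 0, 0], [0.08, -0.03, 0.24, 0, 0, 0, 0], [0.08, -0.04, 0.3, 0, 0, 0, 0], [0.08, -0.05, 0.36, 0, 0, 0, 0], [0.08, -0.05, 0.42, 0, 0, 0, 0], [0.08, -0.05, 0.48, 0, 0, 0, 0]]

```text
time: 49.05
tool_pos: [0.5404, 0.3606, 0.236]
tcp_rot: [3.14, -0.041, 0.008]
wrist_force: [0.8, -1.1, 0.2]
width: 0.933
```

Emit:
step_arm:
  motion:
    - [[0.08, 0, 0.045, 0, 0, 0, 0], [0.08, 0, 0.045, 0, 0, 0, 0], [0.08, 0, 0.045, 0, 0, 0, 0], [0.08, 0, 0.045, 0, 0, 0, 0], [0.08, 0, 0.045, 0, 0, 0, 0], [0.08, 0, 0.045, 0, 0, 0, 0], [0.08, 0, 0.045, 0, 0, 0, 0], [0.08, 0, 0.045, 0, 0, 0, 0]]

```text
time: 50.05
tool_pos: [0.5405, 0.4054, 0.2361]
tcp_rot: [3.14, -0.042, 0.008]
wrist_force: [-0.3, 1.0, -0.1]
width: 0.933
```

Run:
```python
from h import *
s,_=st()
im,d,K,T=cam("wrist"); P=cloud(d,K,T); discs("wrist",P,im,rows=260)
im,d,K,T=cam("side"); P=cloud(d,K,T); discs("side",P,im); print("saucer"); discs("side",P,im,box=(.45,.75,-.52,-.2),zr=(.025,.045)); discs("tray",P,im,box=(.3,.5,-.35,-.12),zr=(.022,.045))
```

```text
t 50.05 pos [0.5405 0.4054 0.2361] yaw_y -91.5 z [ 0.005 -0.001 -1.   ] q6 2.21 F [-0.3  1.  -0.1] w 0.933
wrist disc [314. 177.] 1484 [0.5416 0.4068 0.0259] [0.052 0.053 0.006]
wrist disc [171. 226.] 269 [0.4832 0.5921 0.0269] [0.051 0.015 0.01 ]
side disc [305. 323.] 317 [0.5404 0.4099 0.0245] [0.052 0.053 0.008]
saucer
tray disc [337. 177.] 105 [ 0.4125 -0.2052  0.0299] [0.05  0.051 0.007]
```

Emit:
step_arm:
  motion:
    - [[0.08, 0.001, 0.001, -0.05, 0, 0, 0], [0.08, 0.001, 0.001, -0.1, 0, 0, 0], [0.08, 0.001, 0.001, -0.15, 0, 0, 0], [0.08, 0.001, 0.001, -0.19, 0, 0, 0], [0.08, 0.001, 0.001, -0.208, 0, 0, 0], [0.08, 0.001, 0.001, -0.208, 0, 0, 0], [0.08, 0.001, 0.001, -0.208, 0, 0, 0], [0.08, 0.001, 0.001, -0.208, 0, 0, 0]]

```text
time: 51.15
tool_pos: [0.543, 0.4077, 0.0306]
tcp_rot: [-3.14, 0.042, -0.013]
wrist_force: [-0.3, 0.4, 0.5]
width: 0.933
```

Emit:
step_arm:
  motion:
    - [[0.03, 0, 0, 0, 0, 0, 0], [0.03, 0, 0, 0, 0, 0, 0], [0.03, 0, 0, 0, 0, 0, 0], [0.03, 0, 0, 0, 0, 0, 0], [0.03, 0, 0, 0, 0, 0, 0], [0.03, 0, 0, 0.04, 0, 0, 0], [0.03, 0, 0, 0.09, 0, 0, 0], [0.03, 0, 0, 0.14, 0, 0, 0]]

```text
time: 52.15
tool_pos: [0.5427, 0.4074, 0.1718]
tcp_rot: [-3.14, 0.042, -0.013]
wrist_force: [0.2, 1.2, -1.5]
width: 0.604
```

Emit:
step_arm:
  motion:
    - [[0.03, 0.015, -0.055, 0, 0, 0, 0], [0.03, 0.03, -0.11, 0, 0, 0, 0], [0.03, 0.05, -0.165, 0, 0, 0, 0], [0.03, 0.07, -0.22, 0, 0, 0, 0], [0.03, 0.09, -0.275, 0, 0, 0, 0], [0.03, 0.11, -0.33, 0, 0, 0, 0], [0.03, 0.125, -0.385, 0, 0, 0, 0], [0.03, 0.133, -0.404, 0, 0, 0, 0]]

```text
time: 53.15
tool_pos: [0.6761, -0.0001, 0.172]
tcp_rot: [-3.141, 0.047, -0.013]
wrist_force: [0.4, 0.9, -1.1]
width: 0.604
```

Emit:
step_arm:
  motion:
    - [[0.03, 0, 0, 0, 0, 0, 0], [0.03, 0, 0, -0.02, 0, 0, 0], [0.03, 0, 0, -0.035, 0, 0, 0], [0.03, 0, 0, -0.046, 0, 0, 0], [0.03, 0, 0, -0.046, 0, 0, 0], [0.03, 0, 0, -0.046, 0, 0, 0], [0.03, 0, 0, -0.046, 0, 0, 0], [0.03, 0, 0, -0.046, 0, 0, 0]]

```text
time: 54.15
tool_pos: [0.6766, -0.0002, 0.1268]
tcp_rot: [-3.141, 0.047, -0.015]
wrist_force: [0.5, 0.3, -0.4]
width: 0.602
```

Run:
```python
from h import *
s,_=st(); tp=s["tool_pos"]
im,d,K,T=cam("wrist"); P=cloud(d,K,T)
onburner(P,tp[:2],zr=(tp[2]-.03,tp[2]+.01))
```

```text
t 54.15 pos [ 6.766e-01 -2.000e-04  1.268e-01] yaw_y -91.7 z [ 0.01  0.   -1.  ] q6 1.56 F [ 0.5  0.3 -0.4] w 0.602
cap top z 0.1201 mec [ 6.769e-01 -2.000e-04] 0.0299 mid [ 6.741e-01 -5.000e-04  1.201e-01] [0.0537 0.0562 0.0059]
```

Emit:
step_arm:
  motion:
    - [[0.03, 0, 0.003, 0, 0, 0.6, 0], [0.03, 0, 0.003, -0.004, 0, 0.6, 0], [0.03, 0, 0.003, -0.008, 0, 0.6, 0], [0.03, 0, 0.003, -0.012, 0, 0.6, 0], [0.03, 0, 0.003, -0.016, 0, 0.6, 0], [0.03, 0, 0.003, -0.019, 0, 0.6, 0], [0.03, 0, 0.003, -0.019, 0, 0.6, 0], [0.03, 0, 0.003, -0.019, 0, 0.6, 0]]

```text
time: 55.2
tool_pos: [0.6766, 0.0028, 0.1078]
tcp_rot: [-3.141, 0.047, 0.001]
wrist_force: [-0.0, -0.2, -1.1]
width: 0.601
```

It fits, so I'll lower it until it is seated (about TCP 0.099) and release.

Emit:
step_arm:
  motion:
    - [[0.03, 0, 0, -0.002, 0, 0, 0], [0.03, 0, 0, -0.004, 0, 0, 0], [0.03, 0, 0, -0.006, 0, 0, 0], [0.03, 0, 0, -0.008, 0, 0, 0], [0.03, 0, 0, -0.0095, 0, 0, 0], [0.03, 0, 0, -0.0095, 0, 0, 0], [0.03, 0, 0, -0.0095, 0, 0, 0], [0.03, 0, 0, -0.0095, 0, 0, 0]]

```text
time: 56.2
tool_pos: [0.6767, 0.0028, 0.1]
tcp_rot: [-3.141, 0.047, 0.001]
wrist_force: [-4.4, 0.5, 7.3]
width: 0.599
```

Emit:
step_arm:
  motion:
    - [[0.05, 0, 0, 0, 0, 0, 0], [0.07, 0, 0, 0, 0, 0, 0], [0.075, 0, 0, 0, 0, 0, 0], [0.075, 0, 0, 0, 0, 0, 0], [0.075, 0, 0, 0.03, 0, 0, 0], [0.075, 0, 0, 0.07, 0, 0, 0], [0.075, 0, 0, 0.12, 0, 0, 0], [0.075, 0, 0, 0.155, 0, 0, 0]]

```text
time: 57.2
tool_pos: [0.6775, 0.0028, 0.2578]
tcp_rot: [-3.141, 0.047, -0.004]
wrist_force: [0.1, 0.1, 0.2]
width: 0.873
```

Run:
```python
from h import *
s,_=st()
im,d,K,T=cam("wrist"); P=cloud(d,K,T); onburner(P,zr=(.07,.13))
im,d,K,T=cam("side","side2.png"); P=cloud(d,K,T); discs("side",P,im); discs("tray",P,im,box=(.3,.5,-.35,-.12),zr=(.022,.045))
m=(P[...,2]>.026)&(P[...,2]<.045)&(P[...,1]<-.28)&(P[...,1]>-.48)&(P[...,0]>.47)&(P[...,0]<.72); q=P[m]; print("sau",m.sum(),q.min(0),q.max(0))
cv2.imwrite("pics/b2.png",cv2.resize(im[130:330,200:400],None,fx=3,fy=3,interpolation=3))
```

```text
t 57.2 pos [0.6775 0.0028 0.2578] yaw_y -91.7 z [ 0.002  0.    -1.   ] q6 1.57 F [0.1 0.1 0.2] w 0.873
cap top z 0.0933 mec [0.674  0.0019] 0.0268 mid [0.6741 0.0021 0.0927] [0.0524 0.0525 0.0047]
tray disc [337. 177.] 102 [ 0.4138 -0.2044  0.0301] [0.048 0.053 0.007]
sau 160 [ 0.53584098 -0.40924566  0.0263909 ] [ 0.65346325 -0.31876173  0.03700394]
```

View pics/b2.png

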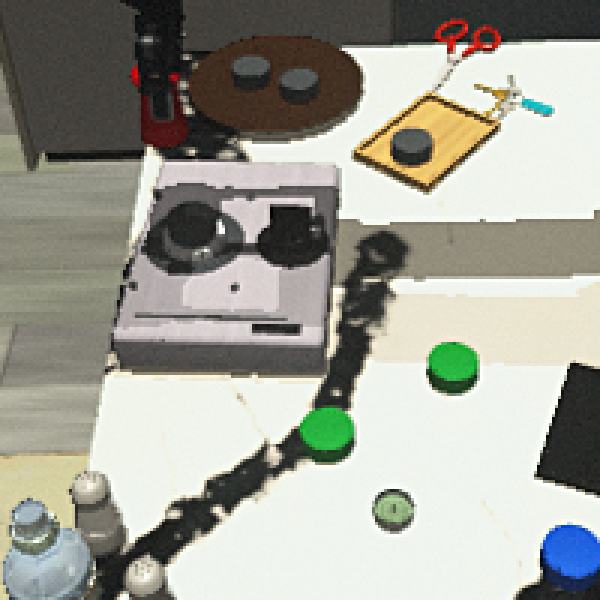

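Two caps are on the saucer at (252,71) and (298,85), one is in the tray at (411,147) and one is on the burner at (195,222). None are loose on the left. Now the knob.

Emit:
step_arm:
  motion:
    - [[0.06, -0.04, 0.003, 0, 0, 0, 0], [0.06, -0.08, 0.006, 0, 0, 0, 0], [0.06, -0.112, 0.008, 0, 0, 0, 0], [0.06, -0.112, 0.008, 0, 0, 0, 0], [0.06, -0.112, 0.008, 0, 0, 0, 0], [0.06, -0.112, 0.008, 0, 0, 0, 0], [0.06, -0.112, 0.008, 0, 0, 0, 0], [0.06, -0.112, 0.008, 0, 0, 0, 0]]
  newtons: 40

```text
time: 58.3
tool_pos: [0.5682, 0.0106, 0.2614]
tcp_rot: [-3.141, 0.047, -0.015]
wrist_force: [0.8, 0.3, -0.4]
width: 0.697
```

Run:
```python
from h import *
s,_=st()
im,d,K,T=cam("wrist"); P=cloud(d,K,T); knob(P); onburner(P,zr=(.07,.13))
```

```text
t 58.3 pos [0.5682 0.0106 0.2614] yaw_y -91.7 z [ 0.01 -0.   -1.  ] q6 1.58 F [ 0.8  0.3 -0.4] w 0.697
knob top z 0.1073 ((0.5644232034683228, 0.010049699805676937), (0.011316192336380482, 0.0448792427778244), 88.06497192382812)
cap top z 0.0934 mec [0.674  0.0021] 0.0268 mid [0.6738 0.0025 0.0932] [0.0526 0.0526 0.0054]
```

Emit:
step_arm:
  motion:
    - [[0.06, -0.003, 0, -0.04, 0, 0.6, 0], [0.06, -0.003, 0, -0.08, 0, 0.6, 0], [0.06, -0.003, 0, -0.12, 0, 0.6, 0], [0.06, -0.003, 0, -0.145, 0, 0.6, 0], [0.06, -0.003, 0, -0.157, 0, 0.6, 0], [0.06, -0.003, 0, -0.157, 0, 0.6, 0], [0.06, -0.003, 0, -0.157, 0, 0.6, 0], [0.06, -0.003, 0, -0.157, 0, 0.6, 0]]

```text
time: 59.35
tool_pos: [0.5663, 0.0107, 0.106]
tcp_rot: [3.141, -0.047, 0.003]
wrist_force: [-0.6, -0.1, -0.4]
width: 0.701
```

Emit:
step_arm:
  motion:
    - [[0.06, -0.001, 0, -0.003, 0, 0, 0], [0.0, -0.001, 0, -0.003, 0, 0, 0], [0.0, -0.001, 0, -0.003, 0, 0, 0], [0.0, -0.001, 0, -0.003, 0, 0, 0], [0.0, -0.001, 0, -0.003, 0, 0, 0], [0.0, -0.001, 0, -0.003, 0, 0, 0], [0.0, -0.001, 0, -0.003, 0, 0, 0], [0.0, -0.001, 0, -0.003, 0, 0, 0]]
  newtons: 40

```text
time: 60.35
tool_pos: [0.5653, 0.011, 0.1031]
tcp_rot: [-3.141, 0.047, -0.003]
wrist_force: [-1.6, 3.5, 3.1]
width: 0.131
```

Emit:
step_arm:
  motion:
    - [[0.0, 0, 0, -0.003, 0, 0, 0], [0.0, 0, 0, -0.006, 0, 0, 0], [0.0, 0, 0, -0.009, 0, 0, 0], [0.0, 0, 0, -0.012, 0, 0, 0], [0.0, 0, 0, -0.012, 0, 0, 0], [0.0, 0, 0, -0.012, 0, 0, 0], [0.0, 0, 0, -0.012, 0, 0, 0], [0.0, 0, 0, -0.012, 0, 0, 0]]

```text
time: 61.35
tool_pos: [0.5654, 0.011, 0.0929]
tcp_rot: [-3.141, 0.047, -0.003]
wrist_force: [-6.2, 3.9, 14.6]
width: 0.134
```

Emit:
step_arm:
  motion:
    - [[0.0, 0, 0, -0.002, 0, 0, 10], [0.0, 0, 0, -0.002, 0, 0, 20], [0.0, 0, 0, -0.002, 0, 0, 30], [0.0, 0, 0, -0.002, 0, 0, 40], [0.0, 0, 0, -0.002, 0, 0, 50], [0.0, 0, 0, -0.002, 0, 0, 60], [0.0, 0, 0, -0.002, 0, 0, 70], [0.0, 0, 0, -0.002, 0, 0, 80]]

```text
time: 62.35
tool_pos: [0.5651, 0.0116, 0.0929]
tcp_rot: [-2.429, -1.988, -0.002]
wrist_force: [-8.0, 5.5, 17.5]
width: 0.129
```

Run:
```python
from h import *
st()
```

```text
t 62.35 pos [0.5651 0.0116 0.0929] yaw_y -11.4 z [-0.001  0.003 -1.   ] q6 0.17 F [-8.   5.5 17.5] w 0.129
```

Emit:
step_arm:
  motion:
    - [[0.0, 0, 0, 0.003, 0, 0, 0], [0.0, 0, 0, 0.006, 0, 0, 0], [0.0, 0, 0, 0.01, 0, 0, 0], [0.0, 0, 0, 0.01, 0, 0, 0], [0.03, 0, 0, 0.01, 0, 0, 0], [0.06, 0, 0, 0.01, 0, 0, 0], [0.06, 0, 0, 0.01, 0, 0, 0], [0.06, 0, 0, 0.03, 0, 0, 0]]

```text
time: 63.35
tool_pos: [0.5635, 0.0114, 0.1211]
tcp_rot: [-2.427, -1.986, 0.003]
wrist_force: [0.2, -0.4, -0.8]
width: 0.703
```

Emit:
step_arm:
  motion:
    - [[0.06, 0, 0, 0.04, 0, 0, 0], [0.06, 0, 0, 0.08, 0, 0, 0], [0.06, 0, 0, 0.12, 0, 0, 0], [0.06, 0, 0, 0.135, 0, 0, 0], [0.06, 0, 0, 0.135, 0, 0, 0], [0.06, 0, 0, 0.135, 0, 0, 0], [0.06, 0, 0, 0.135, 0, 0, 0], [0.06, 0, 0, 0.135, 0, 0, 0]]

```text
time: 64.35
tool_pos: [0.5629, 0.0114, 0.2546]
tcp_rot: [-2.426, -1.985, 0.006]
wrist_force: [0.6, 0.4, -0.2]
width: 0.703
```

Run:
```python
from h import *
s,_=st()
im,d,K,T=cam("wrist"); P=cloud(d,K,T); knob(P); onburner(P,zr=(.07,.13))
im,d,K,T=cam("side"); P=cloud(d,K,T); discs("side-left",P,im); discs("tray",P,im,box=(.3,.5,-.35,-.12),zr=(.022,.045))
cv2.imwrite("pics/b3.png",cv2.resize(im[130:330,200:400],None,fx=3,fy=3,interpolation=3))
```

```text
t 64.35 pos [0.5629 0.0114 0.2546] yaw_y -11.4 z [-0.008  0.003 -1.   ] q6 0.17 F [ 0.6  0.4 -0.2] w 0.703
knob top z 0.1073 ((0.5650035738945007, 0.011494403705000877), (0.04459977522492409, 0.011356041766703129), 78.4988784790039)
cap top z 0.0934 mec [0.6742 0.0025] 0.027 mid [0.6742 0.0026 0.0929] [0.0523 0.0529 0.0048]
tray disc [337. 177.] 106 [ 0.414  -0.2013  0.0298] [0.047 0.053 0.007]
```

View pics/b3.png

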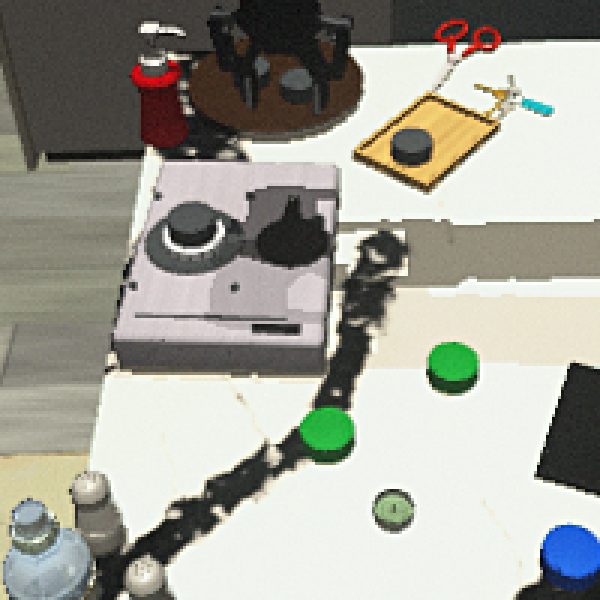

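```bash
python3 -c "
from workcell import *
print(finish_job())"
```

```text
the job is handed in; nothing more can be done
None
```

The job is handed in at about 64 s of the 210 s allowed; `finish_job()` gives no verdict.

- **Knob off:** I pushed it in, turned it back past the stop and let it spring up. The bar then read about 0.05 rad, with its top at full height.
- **Caps:** four were present. The first and third stopped on the stem's top (about 27–30 N while centred) and went to the saucer. The second and fourth slid down over the stem: the second is flat in the tray, and the fourth stays seated on the burner.
- **Knob on:** I pushed it in, turned it past the stop and released it.

**Last checks:**

| Thing | What I measured |
|---|---|
| Knob | about 1.45 rad, up (bar top at full height) |
| Burner cap | centred within about 1 mm, top at the seated height |
| Tray cap | flat, well inside the tray |
| Saucer caps | two, both seen; partly hidden by the gripper in the last picture |
| Left of the hob | no loose caps; shakers and tea light appear where they were |

**Mishaps and disagreements:**
- One regrasp of the second cap on the burner closed too early, on top of the cap. The cap stayed seated and the second try worked.
- The second saucer cap seems about 3 cm from where I set it down, either knocked aside or a rough reading. It was still about 35 mm from the saucer's middle, well inside the limit. I did not measure it again at the end.
- The scene and side cameras disagreed by about 7 mm, so I used the wrist camera for positions.

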